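Wind the lamp carriage up to its mark

ROBOT

A 6-joint arm with a two-finger parallel gripper is mounted at the origin on the work surface. World frame = base frame: x ahead of the robot, y to its left, z up, the work surface at z = 0. Lengths are in m, angles in rad, forces in N, time in s.
With the tool pointing down it reaches from about 0.3 to 0.875 m from the base axis. Payload 6.4 kg.
Tool frame: the origin (TCP) lies at the very end of the fingers, on their centre line; the grasp point (between the pads) lies 19 mm behind it; z points along the fingers, x is the direction in which the jaws open and shut, and the axes are right-handed (so a half turn about z gives the same grasp; the last joint's range is limited). The gripper opens to 88 mm and grips with 3 to 60 N. Pads are 18 mm wide; open, the fingers measure 123 mm over their backs; the gripper's body (75 mm by 187 mm) begins 45 mm behind the grasp point.
Start: joints at [1.074, 0.181, 1.607, -0, 1.354, -0.206], TCP at [0.165, 0.551, 0.212] pointing down, gripper open.
Joint ranges: [-2.99, 2.99], [-0.89, 2.07], [0.3, 2.58], [-1.14, 4.28], [0, 2.63], [-3.12, 3.12]. Speed limits (rad/s): [2.57, 2.57, 3.01, 3.14, 3.14, 3.14].

INTERFACE

Orientations are given as a unit quaternion [w, x, y, z].
In Python, from rig import readout, vision, bot gives the robot as it stands.
- The arm moves only by the tool step_arm, never from a script. Its argument "motion" is a list of rows, each an object of numbers: "ax", "ay", "az": the turn, a rotation vector about the tool's x, y, z each as a share of pi/2 rad, from -1 to 1; "tx", "ty", "tz": the shift along the tool's x, y, z each as a share of 0.2 m, from -1 to 1; "claw": the opening, from 0 (shut) to 1 (fully open). In form: [{"ax": .., "ay": .., "az": .., "tx": .., "ty": .., "tz": .., "claw": ..}, ...]. A call has 1 to 12 rows; each row is the pose to reach, as a shift and turn from the pose measured when the call began, along the tool's axes at that moment; what a row does not reach only later rows make up. A row lasts 1/12 s, in which the tool goes at most 41.7 mm and 7.16 degrees, less where a joint would pass 70% of its speed; a pose out of reach is approached as far as the arm can. A call with a number of a shift or a turn outside -1 to 1 is refused whole. A call with a gripper value outside its range is refused whole. The fingers move at their own pace and stop on an object; "force" is the grip in N (left out, the last holds). Time passes only in rows, so rows that repeat a pose let the fingers close. It gives the time, the measured TCP pose, the force and the opening at its end, in the units of the state.
- readout.sense(): the state, without advancing time (a new reading comes with each control period).
- vision.grab_frame(name): name is "side" or "top"; returns a dict with "pixels" (420x560x3 uint8, blue, green, red), "z_map" (420x560 float32, m along the optical axis (not along the pixel's ray), 0 where there is no reading), "camera_matrix" (3x3 intrinsics, pixels), "D" ([k1, k2, p1, p2, k3] as OpenCV has them; the pictures are not rectified), "rvec" (rotation vector, rad) and "tvec" (3), from world to camera coordinates, as OpenCV has them. Camera axes: x right, y down, z forward; pixel columns grow to the right and rows downward; lengths in m; the calibration is good to about 2 mm. A picture is of the moment at which its call begins.
- bot.hand_in(): hands the job in, once; it reports no verdict.
The state is a dict: "time": time; "qpos": joint angles; "joint_velocities": joint speeds; "effort": joint torques, N m; "position": TCP position; "eef_rot": TCP orientation; "wrist_force": force on the tool from outside, world axes, zero at the start; "moment": the same for the moment, N m; "grip_width": opening from 0.0 (shut) to 1.0 (fully open).
Only numpy, scipy, OpenCV 4.12 (cv2) and the standard library are available. Lean on these libraries where they do the work, as an engineer would, in place of code of your own. Each camera call takes 0.05 s, during which the arm holds its last target.

TASK

Fit the loose hand crank fully home on the square shaft of the winder, then wind it round clockwise until the lamp carriage's pointer is level with the pointer of the brass clip on the mast. Raise the carriage by the crank alone, do not disturb the other things on the counter, and let go with the crank left seated on the shaft.

Things in the scene. Friction and masses are not known exactly. Their poses are not given: they have to be found in the camera images.
- crank: Loose hand crank, 113 mm long, about 0.25 kg, lying flat, grip upward. Origin: middle of the hub's underside, where the socket opens; x along the arm to the grip, z up through the hub. Dark steel hub 38 x 38 mm (sides along x, y), 48 mm high. Flat aluminium arm 24 mm wide, 12 mm thick, flush with the hub's underside. Only its weight and the fit hold it on the shaft.
- socket (a point): Centre of the mouth of the crank's square socket, the same point and axes as the crank's origin. The socket opens in the underside: 21 mm square with a small lead-in, 40 mm deep, sides along x and y, so it goes on the shaft in any of four positions. It should end up on the shaft's seat.
- crank_grip (a point): Point on the axis of the crank's round wooden grip, 80 mm from the hub's axis and 50 mm above the plane of the crank's underside; axes as the crank's. The grip is parallel to z, 28 mm in diameter, 15 to 78 mm above the underside, and spins freely on the arm.
- winder: Winder, screwed down; place and heading vary. Origin on the counter, 140 mm straight below the shaft's seat; x away from the robot, y to the left. Green gearbox with a sloping top 115 mm square; base plate 150 x 130 mm. The 30 mm square lamp mast stands at x 90, y 260 mm, 330 mm high.
- shaft_seat (a point): Middle of the seat at the foot of the square shaft; turns with it. z points outward along the shaft, leaning 30 degrees from vertical to the winder's -x; x, y along the flats. The seat tops a collar 64 mm in diameter, 10 mm off the sloping face. The steel shaft stands 34 mm out, 18 mm square, the last 8 mm tapering to 10 mm. The crank is home when its underside rests on the seat.
- shaft (a joint): Turn of the shaft, rad, from 0 to 17.5, growing clockwise as seen looking down on the shaft's end. Each clockwise rad raises the carriage 8 mm (50 mm a turn); winding back lowers it. Takes about 0.25 N m (some 3 N at the grip); friction holds it where it is left. Starts at any angle; about 1.7 to 2.5 turns are needed.
- pointer (a point): Tip of the aluminium pointer blade (12 mm wide and high; this is mid-height) on the lamp carriage, on the side away from the robot.
- mark (a point): Tip of the brass pointer blade (12 mm wide and high; this is mid-height) of the clip fixed on the mast above the carriage; it hangs from the clip on a short drop bar, and level, the two blades stand side by side, their tips 16 mm apart. Its z is vertical. The clip's height varies.
- bracket: Bystander: bronze U-shaped lamp bracket, 110 mm wide, 76 mm high, origin under its centre.
- hood: Bystander: olive plastic lens hood, an open cone 110 mm wide, 65 mm high, origin under its centre.
- nut: Bystander: large brass thumb nut with two wings, about 80 mm over the wings, 38 mm high, origin under its centre.
- prism: Bystander: clear glass three-sided prism lying on a face, 90 mm long (its x), 54 mm wide, 46 mm high, origin under its centre.
- gel_frame: Bystander: round gel frame lying flat, 164 mm in diameter, 6 mm thick, origin under its centre.
- tin: Bystander: aluminium tin, 68 mm in diameter, 75 mm high, origin under its centre.
- carriage: Lamp carriage: steel sleeve 48 mm square on the mast, with the pointer and the black lamp; about 0.4 kg. Origin on the mast's axis at the pointer's height. Not to be pushed by the robot (over 3 N).
Things that resemble listed ones, but are neither listed nor needed, are in the scene too. Leave any green or purple look-alike of the crank alone.

How it is judged:
On the way, in this order (a step that is already met when the one before it is completed fails the run):
1. the crank is fully home on the shaft, before the carriage has been raised by 30 mm (distance between crank and shaft_seat below 0.006 m and angle between the z axis of crank and the z axis of shaft_seat, either way round below 0.18 rad and distance of pointer from where it was at the start of the episode below 0.03 m), for 0.2 s.
2. the carriage has been raised by more than a full turn's 50 mm with the crank still on the shaft (distance of pointer from where it was at the start of the episode above 0.05 m and distance between crank and shaft_seat below 0.012 m), for 0.1 s.
At the end, for the whole second after the job is handed in: The carriage's pointer is level with the clip's pointer within 6 mm, the crank sits home on the shaft (socket mouth within 6 mm of the seat's centre, axis within 0.18 rad, which allows for the play of the fit) and is at rest, let go (distance between crank and shaft_seat below 0.006 m and angle between the z axis of crank and the z axis of shaft_seat, either way round below 0.18 rad and z of pointer in the frame of mark between -0.006 and 0.006 m and linear speed of crank below 0.02 m/s); the robot touches nothing.
It fails at once if the robot pushes the lamp carriage (contact force between any of the arm, the fingers and carriage above 3 N).
It fails at once if a bystander is moved more than 30 mm (distance of any of bracket, hood, nut, prism, gel_frame, tin from where it was at the start of the episode above 0.03 m).
It also fails if it takes over 70 s, if anything falls off the work surface, if the arm or the gripper's body presses on something with over 40 N, if the wrist force passes 120 N, or if a joint passes its speed limit or range.

## Working session

There is one attempt and no reset: what is moved stays moved. The work goes in short steps, Python scripts to look and compute and a tool call to move; the robot and the scene stay as the last step left them, time stands still between calls to the robot, and variables do not carry over. Pictures are saved under pics/ and viewed, and the job is handed in when it is done.

Besides the shell and the picture viewer there is one more tool, called after "Call:" by a JSON object that holds its "fn" and its "kwargs". step_arm: Moves the arm, as the interface text tells. Its arguments: {"type":"object","properties":{"motion":{"type":"array","items":{"type":"object","properties":{"ax":{"type":"number"},"ay":{"type":"number"},"az":{"type":"number"},"tx":{"type":"number"},"ty":{"type":"number"},"tz":{"type":"number"},"claw":{"type":"number"}}}},"force":{"type":"number"}},"required":["motion"]}

```bash
ls -la; mkdir -p pics; python3 - <<'E'
from rig import readout, vision, bot
import cv2
print(readout.sense())
for n in("side","top"):
    f=vision.grab_frame(n); cv2.imwrite(f"pics/{n}0.png",f["pixels"])
    import numpy as np
    np.savez(f"{n}0.npz",**f); print(f["camera_matrix"],f["D"],f["rvec"],f["tvec"])
E
```

```text
total 12
drwxr-xr-x  3 agent agent 4096 Dec  6 23:44 .
drwxr-xr-x 23 root  root  4096 Dec  6 23:44 ..
drwxr-xr-x  2 agent agent 4096 Dec  6 23:44 pics
{'time': 0.0, 'qpos': array([ 1.07370583e+00,  1.81530840e-01,  1.60800225e+00, -1.70510182e-05,
        1.35378875e+00, -2.06316707e-01]), 'joint_velocities': array([ 0.00026496,  0.00021657,  0.00101689, -0.00043601,  0.00206821,
       -0.00024116]), 'effort': array([ 9.67705564e-04, -4.33868909e+01, -3.41855657e+01,  7.02328188e-02,
        3.86007945e-02, -1.11188463e-04]), 'position': array([0.16456462, 0.55034338, 0.2111187 ]), 'eef_rot': array([ 3.70877323e-04,  8.02087627e-01,  5.97205736e-01, -7.81049178e-04]), 'wrist_force': array([-0.00838469,  0.14773258,  0.24978922]), 'moment': array([-0.0282408 , -0.03871224, -0.01988043]), 'grip_width': 1.0022775347536834}
[[513.38515017   0.         290.79498248]
 [  0.         513.38515017 208.78717916]
 [  0.           0.           1.        ]] [0.05847718 0.         0.         0.         0.        ] [ 0.0881619  -2.82117616  1.31670654] [0.53252637 0.17149665 1.3658912 ]
[[416.14673683   0.         277.59504656]
 [  0.         416.14673683 206.90331864]
 [  0.           0.           1.        ]] [-0.05370415  0.          0.          0.          0.        ] [ 2.13680559 -2.16318526  0.13954415] [-0.04831253  0.54632082  1.43466151]
```

View pics/side0.png

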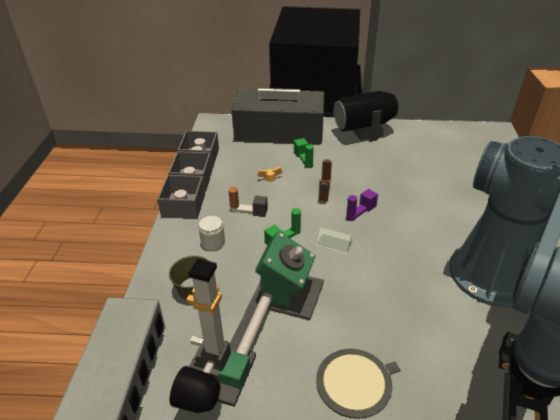

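View pics/top0.png

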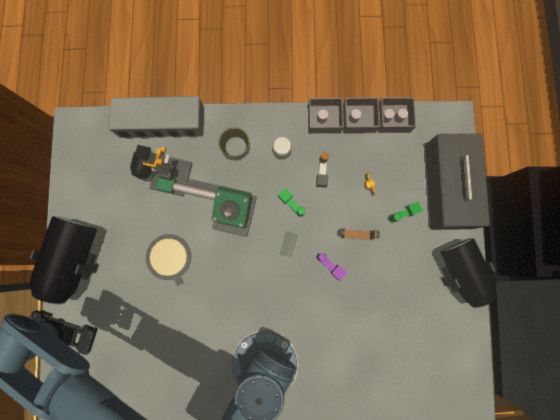

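```bash
cat > h.py <<'E'
import numpy as np, cv2
from scipy.spatial.transform import Rotation as R
def load(n):
    return dict(np.load(n))
def cloud(f):
    z=f["z_map"]; H,W=z.shape
    u,v=np.meshgrid(np.arange(W),np.arange(H))
    p=cv2.undistortPoints(np.stack([u,v],-1).reshape(-1,1,2).astype(np.float64),f["camera_matrix"],f["D"]).reshape(H,W,2)
    c=np.dstack([p*z[...,None],z]).reshape(-1,3)
    Rm=cv2.Rodrigues(f["rvec"])[0]
    w=(c-f["tvec"].ravel())@Rm
    w=w.reshape(H,W,3); w[z==0]=np.nan
    return w
def proj(f,P):
    return cv2.projectPoints(np.atleast_2d(np.asarray(P,float)),f["rvec"],f["tvec"],f["camera_matrix"],f["D"])[0].reshape(-1,2)
def crop(f,x0,y0,x1,y1,s,name):
    cv2.imwrite(name,cv2.resize(f["pixels"][y0:y1,x0:x1],None,fx=s,fy=s,interpolation=cv2.INTER_CUBIC))
E
python3 - <<'E'
from h import *
s=load("side0.npz");t=load("top0.npz")
crop(s,210,140,390,270,4,"pics/c1.png")
crop(t,260,130,440,290,4,"pics/c2.png")
crop(t,120,130,270,250,5,"pics/c3.png")
crop(s,160,220,340,420,3,"pics/c4.png")
E
```

```text
(no output)
```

View pics/c1.png

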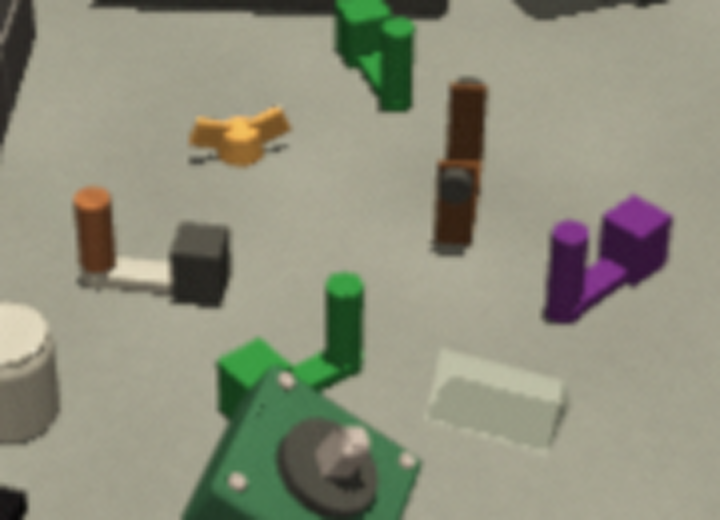

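View pics/c2.png

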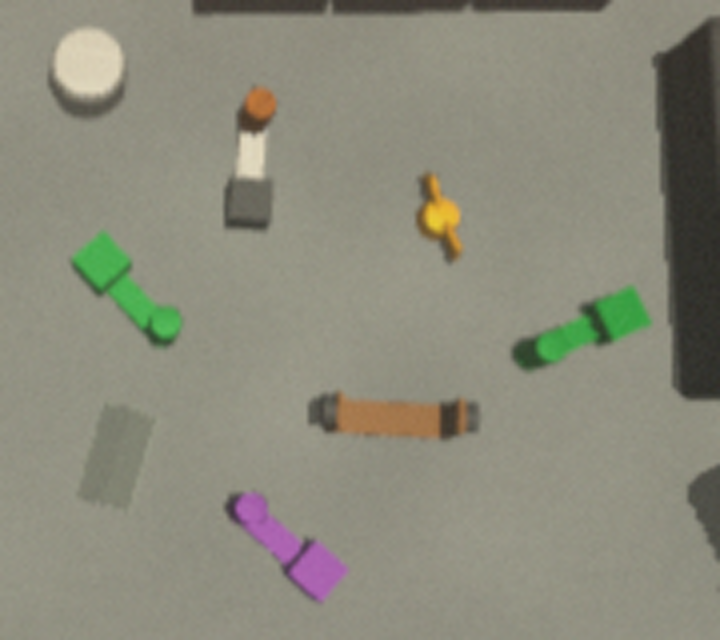

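View pics/c3.png

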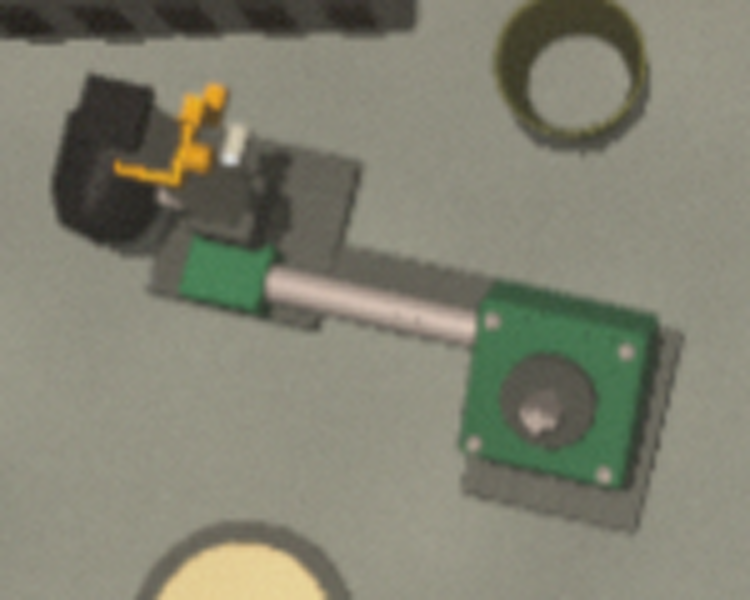

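View pics/c4.png

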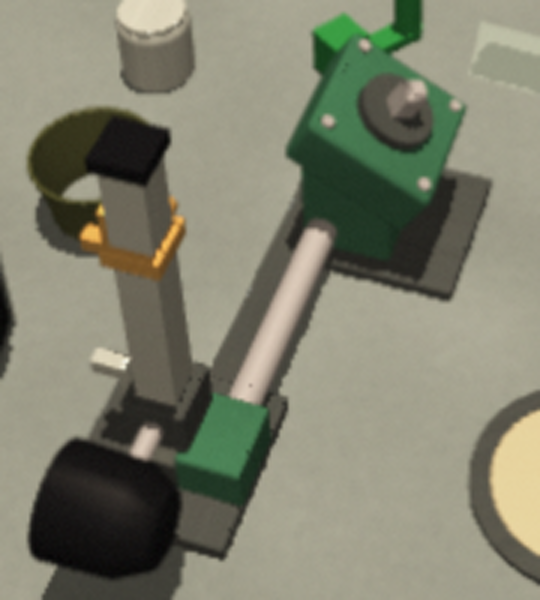

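The crank candidates in the top picture are:
- dark hub, aluminium arm and wooden grip at (322,172)
- green look-alikes at (291,201) and (405,212)
- purple look-alike at (332,265)
- bronze bracket at (360,234)

Only (322,172) (side picture (248,203)) has the described steel, aluminium and wood, and the crops confirm it. The winder's shaft is at top (228,211). The brass clip is at top (157,160) and the aluminium pointer at top (167,158).

```bash
python3 - <<'E'
from h import *
np.set_printoptions(precision=4,suppress=True)
for n in("top","side"):
    f=load(n+"0.npz"); w=cloud(f); P=w.reshape(-1,3); C=f["pixels"].reshape(-1,3).astype(int)
    hsv=cv2.cvtColor(f["pixels"],cv2.COLOR_BGR2HSV).reshape(-1,3).astype(int)
    # crank area from pixel
    uv=(323,172) if n=="top" else (250,203)
    c=w[uv[1],uv[0]]; print(n,"c",c)
    m=(np.linalg.norm(P[:,:2]-c[:2],axis=1)<0.13)&(P[:,2]>0.006)
    hub=m&(C.max(1)<95)&(P[:,2]>0.03)&(hsv[:,1]<60)
    grip=m&(hsv[:,0]<20)&(hsv[:,1]>120)&(P[:,2]>0.02)
    arm=m&(C.min(1)>140)
    for k,mm in(("hub",hub),("grip",grip),("arm",arm)):
        Q=P[mm]; print(k,mm.sum(),Q.mean(0) if len(Q) else 0, Q.min(0) if len(Q) else 0,Q.max(0) if len(Q) else 0)
    ht=hub&(P[:,2]>0.043); print("hubtop",ht.sum(),P[ht].mean(0),(P[ht].min(0)+P[ht].max(0))/2)
    gt=grip&(P[:,2]>0.073); print("griptop",gt.sum(),P[gt].mean(0),(P[gt].min(0)+P[gt].max(0))/2)
    if ht.sum()>5: print("rect",cv2.minAreaRect(P[ht][:,:2].astype(np.float32)*1000))
    # winder face
    uv=(228,211) if n=="top" else (290,258)
    c=w[uv[1],uv[0]]; print("shaft px",c)
    g=(np.linalg.norm(P[:,:2]-c[:2],axis=1)<0.1)&(hsv[:,0]>60)&(hsv[:,0]<95)&(hsv[:,1]>90)&(P[:,2]>0.07)
    Q=P[g]
    for it in range(6):
        m0=np.median(Q,0) if it==0 else Q.mean(0)
        nn=np.linalg.svd(Q-m0,full_matrices=False)[2][2]; nn*=np.sign(nn[2])
        d=(Q-m0)@nn; Q=Q[abs(d)<max(0.003,0.02/(it+1)**2)]
    print("face n",nn,"tilt",np.degrees(np.arccos(nn[2])),"heading of -x",np.degrees(np.arctan2(nn[1],nn[0])),"mean",Q.mean(0),len(Q))
    e1=np.cross([0,0,1],nn);e1/=np.linalg.norm(e1);e2=np.cross(nn,e1)
    q=np.c_[(Q-Q.mean(0))@e1,(Q-Q.mean(0))@e2]*1000
    r=cv2.minAreaRect(q.astype(np.float32));print(r)
    ctr=Q.mean(0)+(r[0][0]*e1+r[0][1]*e2)/1000
    print("facecentre",ctr,"seat?",ctr+0.01*nn)
    s=(P-ctr)@nn; rad=np.linalg.norm((P-ctr)-s[:,None]*nn,axis=1)
    col=(s>0.006)&(s<0.014)&(rad<0.04)
    print("collar",col.sum(),P[col].mean(0),s[col].mean())
    q=np.c_[(P[col]-ctr)@e1,(P[col]-ctr)@e2]*1000
    print(cv2.minEnclosingCircle(q.astype(np.float32)), "collar s std",s[col].std())
    sh=(s>0.018)&(s<0.06)&(rad<0.03)
    print("shaft",sh.sum(),P[sh].mean(0), s[sh].max(), np.c_[(P[sh]-ctr)@e1,(P[sh]-ctr)@e2,s[sh]][:40]*1000)
E
```

```text
top c [ 0.6751 -0.2216  0.0116]
hub 20 [ 0.63   -0.2058  0.0428] [ 0.6213 -0.2277  0.0306] [ 0.6539 -0.195   0.0539]
grip 52 [ 0.7186 -0.2215  0.0769] [ 0.7077 -0.2341  0.0544] [ 0.7322 -0.2084  0.0848]
arm 73 [ 0.6868 -0.2191  0.0147] [ 0.6578 -0.2303  0.0076] [ 0.7095 -0.2065  0.0572]
hubtop 12 [ 0.6346 -0.1994  0.0475] [ 0.6385 -0.204   0.0485]
griptop 41 [ 0.7204 -0.2211  0.0794] [ 0.72   -0.221   0.0795]
rect ((635.29052734375, -198.182861328125), (34.273006439208984, 14.930255889892578), 28.808164596557617)
shaft px [0.516  0.1035 0.1733]
face n [-0.4827  0.1224  0.8672] tilt 29.865013845433438 heading of -x 165.77028563856848 mean [0.5345 0.0982 0.1356] 400
((-1.7325630187988281, -5.270618438720703), (106.23690032958984, 112.42522430419922), 0.7331452369689941)
facecentre [0.5304 0.101  0.1329] seat? [0.5256 0.1022 0.1416]
collar 203 [0.5261 0.1042 0.1416] 0.010015914497391226
((-1.5642030239105225, -2.466596841812134), 33.49750518798828) collar s std 0.001973707285700729
shaft 46 [0.5145 0.1052 0.1648] 0.0475654556613002 [[ -4.281    7.5806  19.834 ]
 [ -0.7614   9.1946  21.5
[... 2578 characters left out ...]
10.2736  2.6375 43.6319]
 [ 9.0125  1.0292 47.7994]
 [11.968  -0.7734 46.5723]
 [ 7.6897 12.9153 26.0272]
 [ 5.7779 11.2768 31.1416]
 [ 5.2152  9.6057 34.475 ]
 [ 5.6495  7.9056 36.4997]
 [ 6.1197  6.2078 38.4722]
 [ 3.0086  4.6636 45.07  ]
 [ 4.769   2.9239 45.3558]
 [ 4.0149  1.2987 48.8788]
 [ 6.8024 -0.49   47.846 ]
 [ 9.2347 -2.2676 47.2783]
 [11.3295 -4.0326 47.1495]
 [ 8.5348 12.9684 19.4135]
 [ 3.7483 11.4157 28.3421]
 [ 3.991   9.7151 30.6348]
 [ 2.4548  8.0854 35.2461]
 [ 4.2729  6.3358 35.4643]
 [ 3.6438  4.6859 38.8688]
 [ 4.2557  2.9899 40.6509]
 [ 3.5607  1.3573 44.1189]
 [ 5.0348 -0.3721 44.7759]
 [ 4.5669 -2.0037 47.9325]
 [ 9.1342 -3.8952 44.6179]
 [11.2753 -5.6672 44.4306]]
```

```bash
python3 - <<'E'
from h import *
s=load("side0.npz");t=load("top0.npz")
crop(t,205,180,262,240,12,"pics/d1.png") if 0 else None
def g(f,x0,y0,x1,y1,k,name,step=10):
    im=cv2.resize(f["pixels"][y0:y1,x0:x1],None,fx=k,fy=k,interpolation=cv2.INTER_LANCZOS4)
    for x in range(x0,x1,step):
        cv2.line(im,((x-x0)*k+k//2,0),((x-x0)*k+k//2,4),(0,0,255),1); cv2.putText(im,str(x),((x-x0)*k+k//2,14),0,.35,(0,0,255))
    for y in range(y0,y1,step):
        cv2.line(im,(0,(y-y0)*k+k//2),(4,(y-y0)*k+k//2),(0,0,255),1); cv2.putText(im,str(y),(6,(y-y0)*k+k//2),0,.35,(0,0,255))
    cv2.imwrite(name,im)
g(t,205,182,263,240,10,"pics/d1.png")
g(s,250,228,330,298,8,"pics/d2.png")
E
```

```text
(no output)
```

View pics/d1.png

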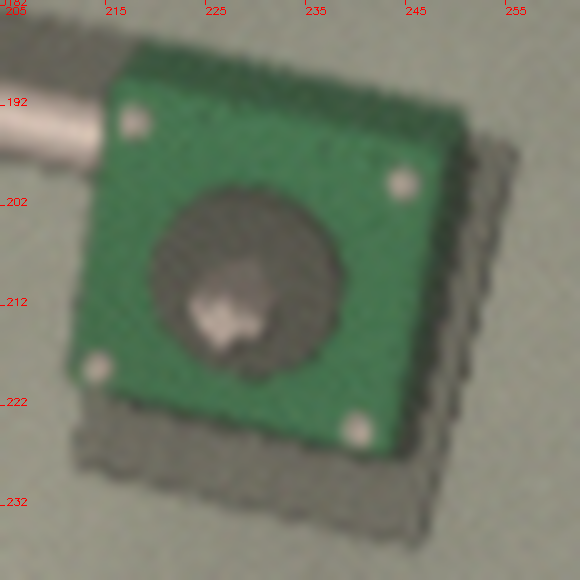

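View pics/d2.png

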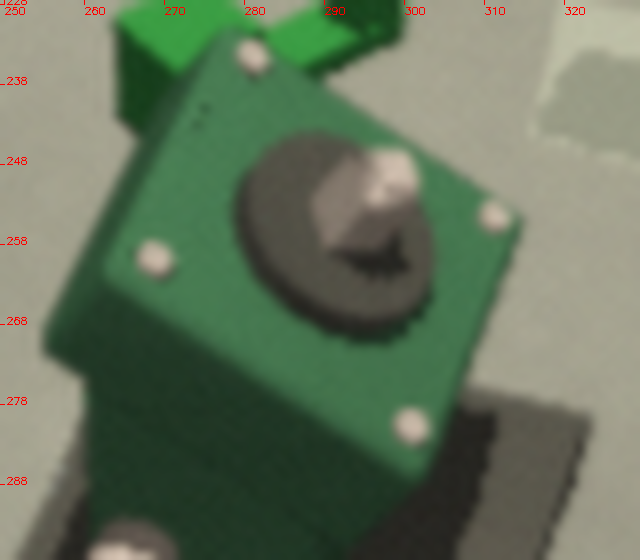

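```bash
cat >> h.py <<'E'
def g(f,x0,y0,x1,y1,k,name,step=10,draw=None):
    im=cv2.resize(f["pixels"][y0:y1,x0:x1],None,fx=k,fy=k,interpolation=cv2.INTER_LANCZOS4)
    T=lambda p:tuple(int(round(v)) for v in ((p[0]-x0)*k+k/2,(p[1]-y0)*k+k/2))
    for x in range(x0,x1,step):
        cv2.line(im,T((x,-9))[:1]+(0,),T((x,0))[:1]+(4,),(0,0,255),1); cv2.putText(im,str(x),(T((x,0))[0],14),0,.35,(0,0,255))
    for y in range(y0,y1,step):
        cv2.line(im,(0,T((0,y))[1]),(4,T((0,y))[1]),(0,0,255),1); cv2.putText(im,str(y),(6,T((0,y))[1]),0,.35,(0,0,255))
    for pts,c,closed in (draw or []):
        pp=[T(p) for p in proj(f,pts)]
        for i in range(len(pp)-(0 if closed else 1)): cv2.line(im,pp[i],pp[(i+1)%len(pp)],c,1)
    cv2.imwrite(name,im)
def winder(x,y,yaw):
    Rw=R.from_euler("z",yaw).as_matrix(); seat=np.array([x,y,0.14]); Rs=Rw@R.from_euler("y",-np.pi/6).as_matrix()
    return Rw,seat,Rs
E
python3 - <<'E'
from h import *
from scipy.optimize import least_squares
np.set_printoptions(precision=4,suppress=True)
s=load("side0.npz");t=load("top0.npz")
T=np.array([[218,193.7],[244.8,199.8],[214.3,218.2],[240.4,224.5]])
S=np.array([[268.9,259.9],[281.25,234.5],[301,280.75],[311.4,254.4]])
# order: (+x,+y),(+x,-y),(-x,+y),(-x,-y)
sg=np.array([[1,1],[1,-1],[-1,1],[-1,-1]])
def pts(p):
    Rw,seat,Rs=winder(*p[:3]); 
    L=np.c_[sg*p[3:4]+np.array([[p[4],0]]),np.full(4,-0.008)]
    return seat+L@Rs.T
def res(p,which=3):
    P=pts(p); o=[]
    if which&1:o.append(proj(t,P)-T)
    if which&2:o.append(proj(s,P)-S)
    return np.concatenate(o).ravel()
for wh in(1,2,3):
    o=least_squares(lambda p:np.r_[res(p,wh),p[4]*1e3],[.53,.105,-.2,.045,0]); print(wh,o.x,np.degrees(o.x[2]),np.abs(o.fun).max(),o.fun)
x=o.x; np.save("w.npy",x[:3])
Rw,seat,Rs=winder(*x[:3])
th=np.linspace(0,2*np.pi,40)
col=seat+np.c_[.032*np.cos(th),.032*np.sin(th),0*th]@Rs.T
face=seat+np.array([[a*.0575,b*.0575,-.01] for a,b in((1,1),(1,-1),(-1,-1),(-1,1))])@Rs.T
tip=seat+np.array([[0,0,0],[0,0,.034]])@Rs.T
mast=[(np.r_[0.09+a*.015,.26+b*.015,.33]@Rw.T+np.r_[seat[:2],0]) for a,b in((1,1),(1,-1),(-1,-1),(-1,1))]
d=[(col,(255,255,0),1),(face,(0,0,255),1),(tip,(255,0,255),0),(mast,(0,0,255),1)]
g(t,205,182,263,240,10,"pics/e1.png",draw=d)
g(s,250,228,330,298,8,"pics/e2.png",draw=d)
g(t,300,140,350,195,10,"pics/e3.png"); g(s,220,175,280,225,10,"pics/e4.png")
E
```

```text
1 [ 0.5231  0.1051 -0.2418  0.0451  0.    ] -13.85585913850779 0.09144217752145778 [ 0.0271 -0.0493  0.0198  0.0485 -0.0291  0.0914 -0.019  -0.0905  0.    ]
2 [ 0.5229  0.1051 -0.2429  0.0451  0.    ] -13.918905087857548 0.08689612094894983 [-0.0061 -0.0396 -0.0869  0.0397  0.0076 -0.0659  0.086   0.0717  0.    ]
3 [ 0.523   0.1051 -0.2424  0.0451  0.    ] -13.888552380114836 0.13368324542915389 [ 0.0446 -0.0015  0.015   0.1074 -0.0223  0.1183 -0.0336 -0.0527 -0.0427
 -0.0328 -0.1337  0.0286 -0.0059 -0.0604  0.0598  0.0597  0.002 ]
```

View pics/e1.png

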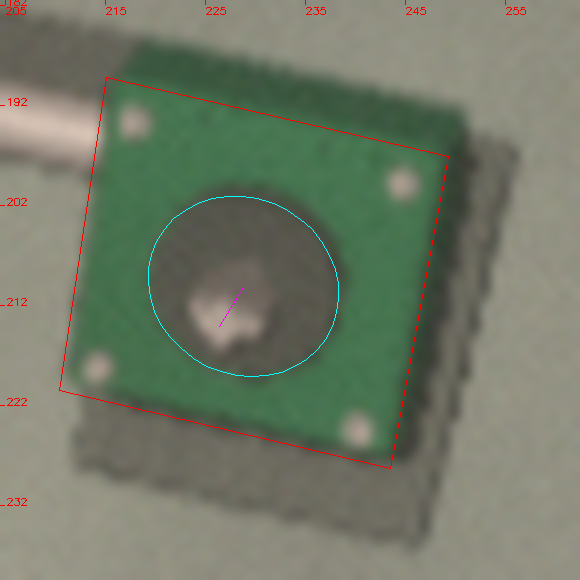

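View pics/e2.png

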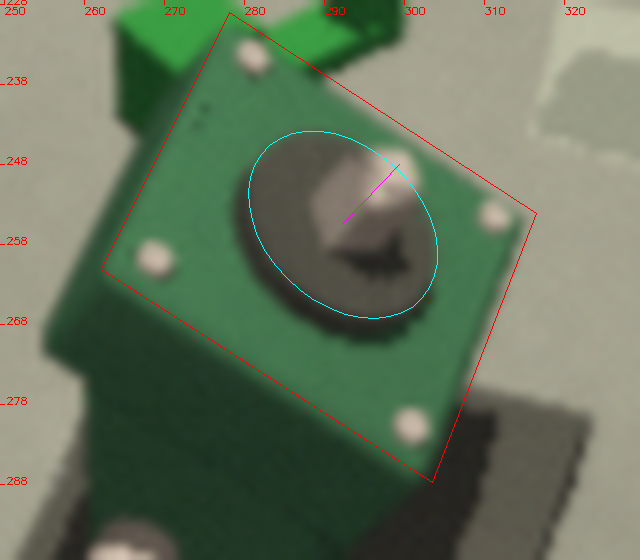

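View pics/e3.png

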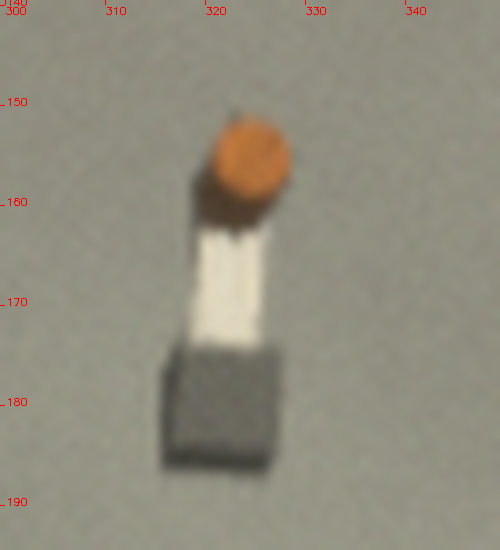

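View pics/e4.png

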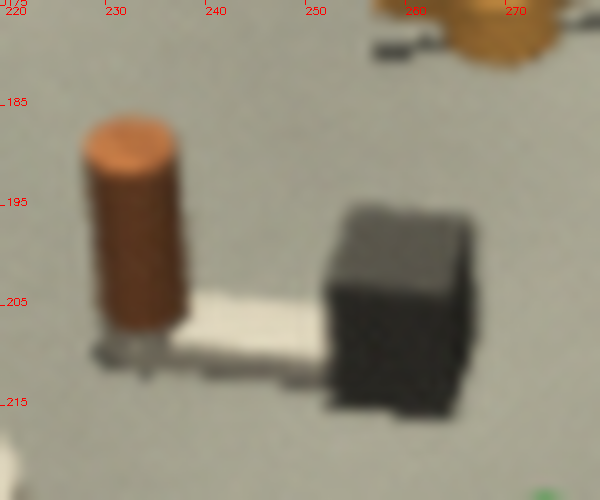

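```bash
python3 - <<'E'
from h import *
from scipy.optimize import least_squares
np.set_printoptions(precision=4,suppress=True)
s=load("side0.npz");t=load("top0.npz")
T=np.array([[218,193.7],[244.8,199.8],[214.3,218.2],[240.4,224.5]])
S=np.array([[268.9,259.9],[281.25,234.5],[301,280.75],[311.4,254.4]])
# independent triangulation of every screw, no model
Kt=[cv2.undistortPoints(a.reshape(-1,1,2),f["camera_matrix"],f["D"]).reshape(-1,2).T for a,f in((T,t),(S,s))]
M=[np.c_[cv2.Rodrigues(f["rvec"])[0],f["tvec"].reshape(3,1)] for f in(t,s)]
X=cv2.triangulatePoints(M[0],M[1],Kt[0],Kt[1]);X=(X[:3]/X[3]).T;print(X,X.mean(0))
n=np.cross(X[1]-X[2],X[0]-X[3]);n/=np.linalg.norm(n);n*=np.sign(n[2]);print("n",n,np.degrees(np.arccos(n[2])),np.degrees(np.arctan2(n[1],n[0]))-180)
print("edges",[np.linalg.norm(X[a]-X[b]) for a,b in((0,1),(2,3),(0,2),(1,3))])
print("axis foot at z=.14:",X.mean(0)+n*(0.14-X.mean(0)[2])/n[2])
# collar ellipse/ tip via colour: find dark/greyish pixels within face
for nm,f in(("t",t),("s",s)):
    hsv=cv2.cvtColor(f["pixels"],cv2.COLOR_BGR2HSV)
    m=np.zeros(hsv.shape[:2],np.uint8)
    q=(proj(f,X.mean(0)+(X-X.mean(0))*1.0)[[0,1,3,2]]).astype(np.int32); cv2.fillPoly(m,[q],1)
    d=((hsv[...,1]<90)&(m>0)).astype(np.uint8)
    nl,lab,st,ce=cv2.connectedComponentsWithStats(d)
    i=1+np.argmax(st[1:,4]); cn=cv2.findContours((lab==i).astype(np.uint8),0,cv2.CHAIN_APPROX_NONE)[0][0]
    print(nm,st[i],cv2.fitEllipse(cn))
E
```

```text
[[0.5755 0.1387 0.1557]
 [0.554  0.0511 0.1558]
 [0.5    0.1573 0.1103]
 [0.4781 0.0696 0.1106]] [0.5269 0.1042 0.1331]
n [-0.4873  0.1228  0.8645] 30.171352105363038 -14.14683585332972
edges [np.float64(0.0902546384255928), np.float64(0.09032175689946285), np.float64(0.09004368679012445), np.float64(0.09022849266042633)]
axis foot at z=.14: [0.523  0.1052 0.14  ]
t [219 200  21  21 342] ((229.1338653564453, 209.8770751953125), (19.842453002929688, 20.21475601196289), 156.16189575195312)
s [279 244  26  26 535] ((291.72332763671875, 256.39068603515625), (23.446569442749023, 27.29144287109375), 132.87416076660156)
```

```bash
python3 - <<'E'
from h import *
np.set_printoptions(precision=4,suppress=True)
s=load("side0.npz");t=load("top0.npz")
th=np.linspace(0,2*np.pi,60)
for sh in((0,0),(.002,0),(0.004,0)):
    w=np.load("w.npy"); Rw,seat,Rs=winder(*w); seat=seat+Rs@np.r_[sh,0]
    d=[]
    for z,c in((0,(255,255,0)),(-.010,(255,0,0))):
        d.append((seat+np.c_[.032*np.cos(th),.032*np.sin(th),0*th+z]@Rs.T,c,1))
    for a in (0,):
        pass
    a=f"{int(sh[0]*1000)}"
    g(t,210,192,250,228,14,f"pics/f_t{a}.png",draw=d); g(s,270,238,312,276,14,f"pics/f_s{a}.png",draw=d)
im=np.vstack([np.hstack([cv2.imread(f"pics/f_{k}{a}.png")[:500,:560] for a in "024"]) for k in "ts"])
cv2.imwrite("pics/f.png",cv2.resize(im,(800,int(800*im.shape[0]/im.shape[1])),interpolation=cv2.INTER_AREA))
E
```

```text
(no output)
```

View pics/f.png

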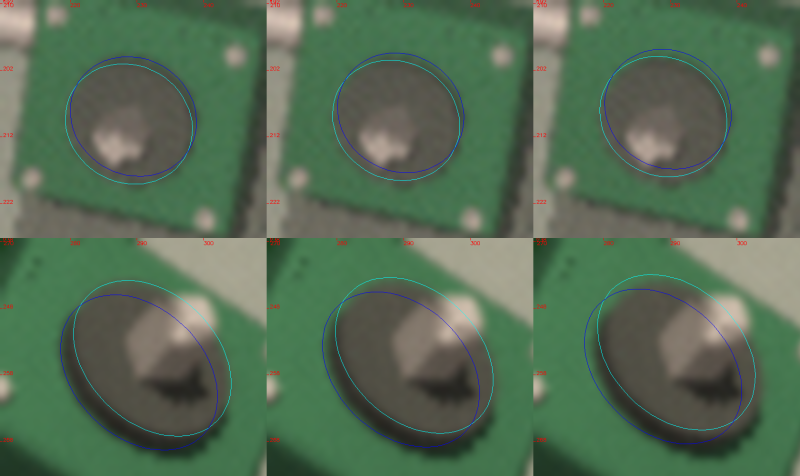

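```bash
cat >> h.py <<'E'
def shaftlines(seat,Rs,a):
    Rz=R.from_euler("z",a).as_matrix(); o=[]
    sq=np.array([[1,1],[1,-1],[-1,-1],[-1,1]])
    L=[np.c_[sq*h,np.full(4,z)] for h,z in((.009,0),(.009,.026),(.005,.034))]
    W=[seat+l@Rz.T@Rs.T for l in L]
    for w,c in zip(W,((0,255,255),(0,255,255),(0,0,255))): o.append((w,c,1))
    for i in range(4): o.append((np.array([w[i] for w in W]),(0,255,0),0))
    return o
E
python3 - <<'E'
from h import *
s=load("side0.npz");t=load("top0.npz")
w=np.load("w.npy"); Rw,seat,Rs=winder(*w)
rows=[]
for f,b in((t,(218,200,242,222)),(s,(280,240,308,268))):
    r=[]
    for a in range(0,90,15):
        g(f,*b,16,"pics/tmp.png",step=100,draw=shaftlines(seat,Rs,np.radians(a)))
        im=cv2.resize(cv2.imread("pics/tmp.png"),(266,266)); cv2.putText(im,str(a),(5,260),0,.6,(255,255,255)); r.append(im)
    rows.append(np.hstack(r[:3]));rows.append(np.hstack(r[3:]))
cv2.imwrite("pics/g_t.png",np.vstack(rows[:2])); cv2.imwrite("pics/g_s.png",np.vstack(rows[2:]))
g(s,278,240,310,272,18,"pics/g_raw.png",step=5)
E
```

```text
(no output)
```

View pics/g_s.png

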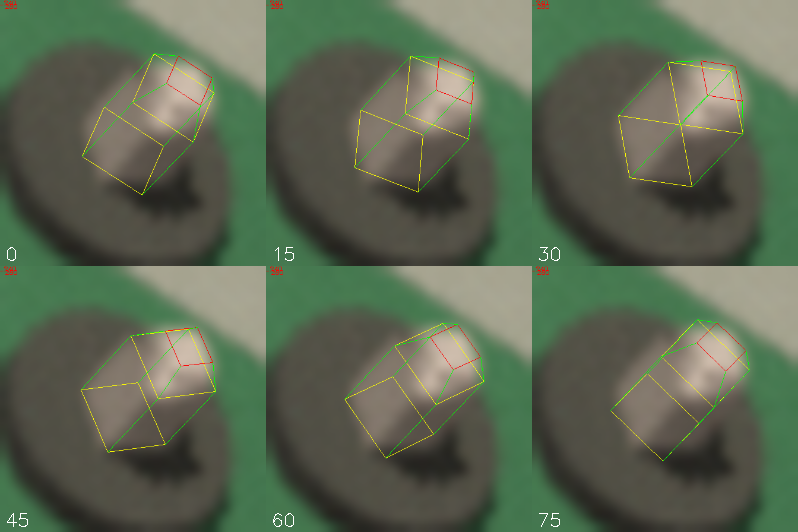

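View pics/g_t.png

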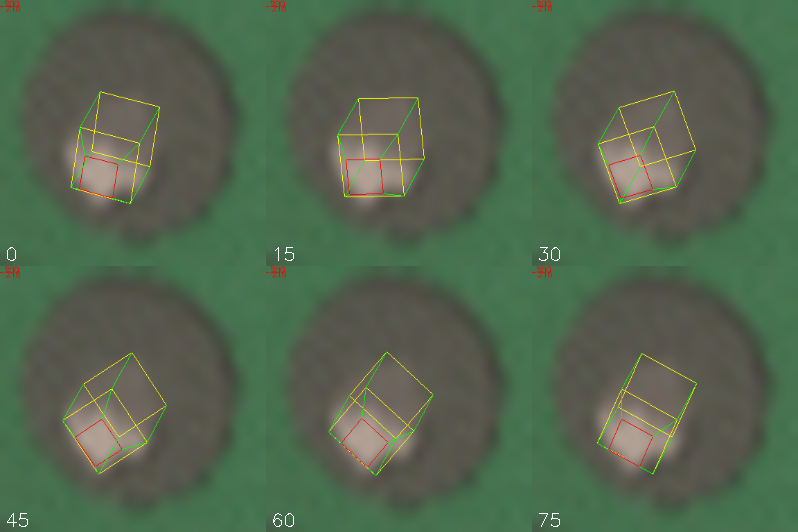

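View pics/g_raw.png

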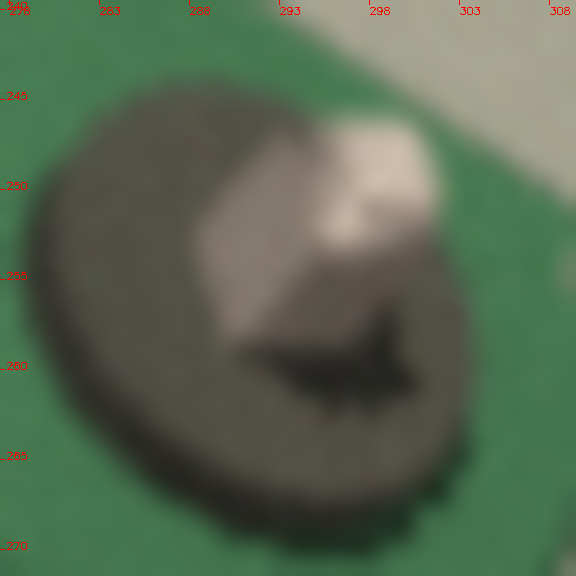

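```bash
python3 - <<'E'
from h import *
s=load("side0.npz");t=load("top0.npz")
w=np.load("w.npy"); Rw,seat,Rs=winder(*w)
rows=[]
for f,b in((t,(218,200,242,222)),(s,(284,242,306,264))):
    r=[]
    for a in (33,39,45,51):
        g(f,*b,16,"pics/tmp.png",step=100,draw=shaftlines(seat,Rs,np.radians(a)))
        im=cv2.resize(cv2.imread("pics/tmp.png"),(400,400)); cv2.putText(im,str(a),(5,390),0,.6,(255,255,255)); r.append(im)
    rows.append(np.hstack(r))
cv2.imwrite("pics/g2.png",cv2.resize(np.vstack(rows),(1200,600)))
im=np.vstack(rows); cv2.imwrite("pics/g2a.png",np.vstack([im[:400,:800],im[:400,800:]])[:, :]);cv2.imwrite("pics/g2b.png",cv2.resize(np.vstack([im[400:,:800],im[400:,800:]]),(600,600)));cv2.imwrite("pics/g2a.png",cv2.resize(np.vstack([im[:400,:800],im[:400,800:]]),(600,600)))
E
```

```text
(no output)
```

View pics/g2a.png

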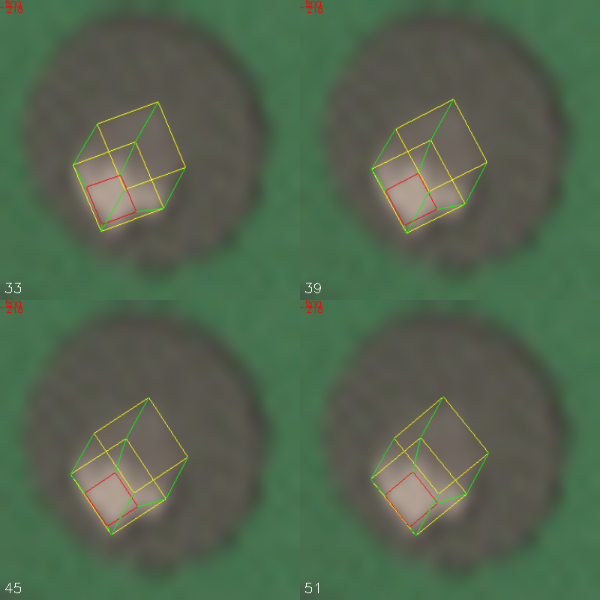

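View pics/g2b.png

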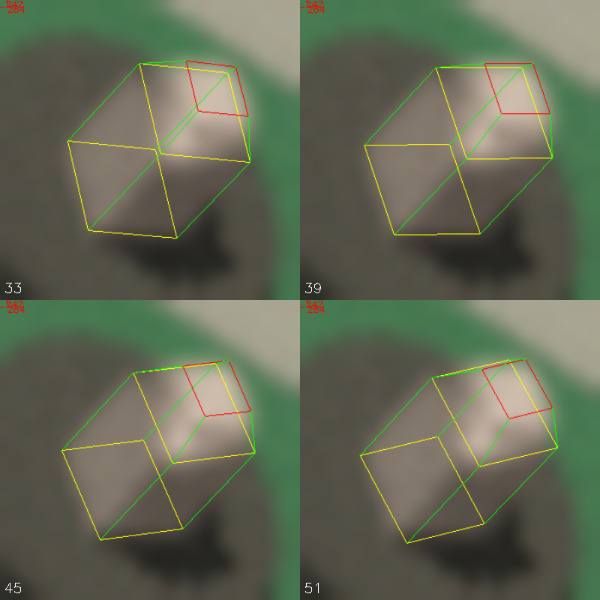

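```bash
python3 - <<'E'
from h import *
from scipy.optimize import least_squares
np.set_printoptions(precision=4,suppress=True)
s=load("side0.npz");t=load("top0.npz")
S=np.array([[131,146],[349,206],[472,217],[450,291],[328,282]],float)-5; S=S/10+[220,175]
T=np.array([[253,158],[277,348],[268,455],[170,452],[180,350]],float)-5; T=T/10+[300,140]
# local: grip top; hub top corners. crank x ~ world +x (toward grip) 
h=.019
L=np.array([[.08,0,.078],[h,-h,.048],[-h,-h,.048],[-h,h,.048],[h,h,.048]])
def P(p): return np.r_[p[:2],0]+L@R.from_euler("z",p[2]).as_matrix().T
# side view order: corners (349,206)= far-left: +x? determine by best permutation
import itertools
for wh in("t","s","ts"):
    best=None
    for k in range(4):
      for dr in (1,-1):
        idx=[0]+[1+((k+dr*i)%4) for i in range(4)]
        def res(p):
            o=[]; Q=P(p)
            if "t" in wh: o.append(proj(t,Q)-T)
            if "s" in wh: o.append(proj(s,Q)[idx]-S)
            return np.concatenate(o).ravel()
        o=least_squares(res,[.64,-.207,-.15],loss="soft_l1")
        if best is None or o.cost<best.cost: best=o;bi=idx
    print(wh,best.x,np.degrees(best.x[2]),np.abs(best.fun).max(),best.fun.reshape(-1,2).tolist() if wh=="ts" else "")
p=best.x;np.save("c.npy",p)
Q=P(p); Rm=R.from_euler("z",p[2]).as_matrix(); B=Q[1:]-[0,0,.048]
th=np.linspace(0,2*np.pi,30)
G=lambda z:np.r_[p[:2],0]+np.c_[.08+.014*np.cos(th),.014*np.sin(th),0*th+z]@Rm.T
d=[(Q[1:],(0,0,255),1),(B,(0,255,0),1),(G(.078),(255,255,0),1),(G(.015),(255,0,0),1)]
g(t,300,140,350,195,8,"pics/h1.png",draw=d); g(s,220,175,280,225,8,"pics/h2.png",draw=d)
a=cv2.imread("pics/h1.png");b=cv2.imread("pics/h2.png");b=cv2.copyMakeBorder(b,0,40,0,0,0);cv2.imwrite("pics/h.png",np.hstack([a[:440],b[:440]])[:, :])
print(P(p))
E
```

```text
t [ 0.6398 -0.2133 -0.1001] -5.736780252023183 0.6469684567447302 
s [ 0.6404 -0.2142 -0.0735] -4.2096486378463975 0.3023506075343789 
ts [ 0.6402 -0.2137 -0.0877] -5.024761162189042 0.8193910375107976 [[-0.47442471052431756, 0.05947788001950016], [0.5513816286874089, 0.3130104992816314], [0.8193910375107976, 0.12408237020616752], [-0.1085580949550149, -0.3729172377964858], [-0.4378435594093162, -0.6799369668172517], [-0.008752796101617832, -0.07582416418503612], [0.20711503432468703, -0.15364963625307837], [0.3234512502158964, -0.0776742481357644], [0.13832020468043993, 0.47148447887667544], [-0.3075563481794461, 0.15158451845144327]]
[[ 0.7199 -0.2207  0.078 ]
 [ 0.6574 -0.2343  0.048 ]
 [ 0.6196 -0.231   0.048 ]
 [ 0.6229 -0.1931  0.048 ]
 [ 0.6608 -0.1964  0.048 ]]
```

View pics/h.png

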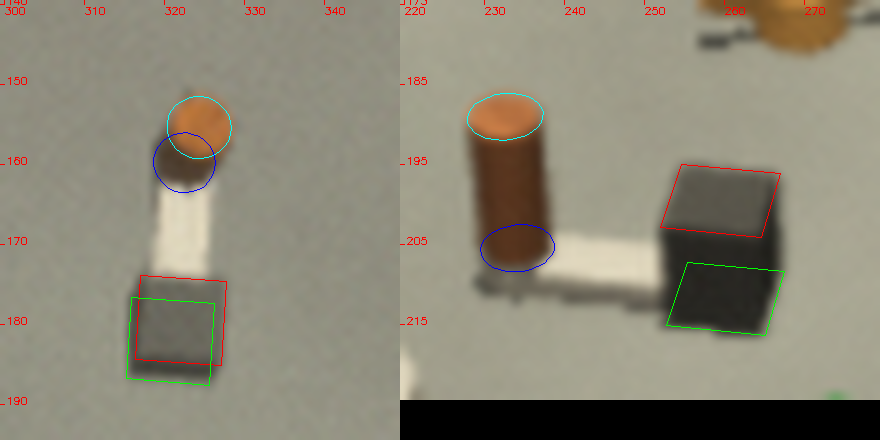

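```bash
cat >> h.py <<'E'
def pose():
    from rig import readout
    s=readout.sense(); q=np.asarray(s["eef_rot"]); return np.asarray(s["position"]),R.from_quat(np.r_[q[1:],q[0]]).as_matrix(),s
def todo(pt,Rt,p=None,Rc=None,lab=""):
    if p is None: p,Rc,_=pose()
    t=Rc.T@(np.asarray(pt)-p)/0.2; a=R.from_matrix(Rc.T@Rt).as_rotvec()/(np.pi/2)
    print(lab,"t %.3f %.3f %.3f  a %.3f %.3f %.3f"%(*t,*a)," mm %.0f deg %.0f"%(np.linalg.norm(t)*200,np.linalg.norm(a)*90))
def Rtool(x,z):
    z=np.array(z,float);z/=np.linalg.norm(z);x=np.array(x,float);x-=z*(x@z);x/=np.linalg.norm(x)
    return np.c_[x,np.cross(z,x),z]
def brief():
    p,Rc,s=pose(); print("t %.2f"%s["time"],"p",p.round(4),"F",np.round(s["wrist_force"],1),"M",np.round(s["moment"],2),"g %.3f"%s["grip_width"],"q",np.round(s["qpos"],2)); return p,Rc,s
E
python3 - <<'E'
from h import *
np.set_printoptions(precision=4,suppress=True)
p,Rc,s=brief(); print(Rc)
c=np.load("c.npy"); az=c[2]+np.pi/2
Rt=Rtool([np.cos(az),np.sin(az),0],[0,0,-1])
todo([c[0],c[1],.2],Rt)
todo([.27,.37,.26],Rc); todo([.5,0,.26],Rt);
E
```

```text
t 0.10 p [0.1646 0.5504 0.2112] F [ 0.   0.5 -0.2] M [-0.03  0.03  0.  ] g 0.992 q [ 1.07  0.18  1.61 -0.    1.35 -0.21]
[[ 0.2867  0.958  -0.0007]
 [ 0.958  -0.2867 -0.0014]
 [-0.0015 -0.0003 -1.    ]]
 t -2.978 3.373 0.060  a -0.000 0.001 -0.129  mm 900 deg 12
 t -0.713 0.763 -0.243  a 0.000 0.000 0.000  mm 215 deg 0
 t -2.156 2.396 -0.241  a -0.000 0.001 -0.129  mm 646 deg 12
```

Call:
{"fn": "step_arm", "kwargs": {"motion": [{"tx":-0.75,"ty":0.84,"tz":-0.24,"claw":1},{"tx":-0.75,"ty":0.84,"tz":-0.24,"claw":1},{"tx":-0.75,"ty":0.84,"tz":-0.24,"claw":1},{"tx":-0.75,"ty":0.84,"tz":-0.24,"claw":1},{"tx":-0.75,"ty":0.84,"tz":-0.24,"claw":1},{"tx":-0.75,"ty":0.84,"tz":-0.24,"claw":1}], "force": 40}}

```text
schema error: expected keys ax, ay, az, tx, ty, tz, claw
```

Call:
{"fn": "step_arm", "kwargs": {"motion": [{"tx":-0.75,"ty":0.84,"az":-0.06,"claw":1},{"tx":-0.75,"ty":0.84,"az":-0.06,"claw":1},{"tx":-0.75,"ty":0.84,"az":-0.06,"claw":1},{"tx":-0.75,"ty":0.84,"az":-0.06,"claw":1},{"tx":-0.75,"ty":0.84,"az":-0.06,"claw":1},{"tx":-0.75,"ty":0.84,"az":-0.06,"claw":1}]}}

```text
schema error: expected keys ax, ay, az, tx, ty, tz, claw
```

Call:
{"fn": "step_arm", "kwargs": {"motion": [{"tx":-0.75,"ty":0.84,"az":-0.06,"claw":1},{"tx":-0.75,"ty":0.84,"az":-0.06,"claw":1},{"tx":-0.75,"ty":0.84,"az":-0.06,"claw":1},{"tx":-0.75,"ty":0.84,"az":-0.06,"claw":1},{"tx":-0.75,"ty":0.84,"az":-0.06,"claw":1},{"tx":-0.75,"ty":0.84,"az":-0.06,"claw":1}]}}

```text
schema error: expected keys ax, ay, az, tx, ty, tz, claw
```

```bash
cat > tc.py <<'E'
from h import *
p,Rc,s=brief()
c=np.load("c.npy"); az=c[2]+np.pi/2
Rt=Rtool([np.cos(az),np.sin(az),0],[0,0,-1])
o=R.from_euler("z",c[2]).as_matrix()@np.r_[0.0,0,0]
for z in(.2,.1,.013): todo(np.r_[c[:2],z]+o,Rt,lab=str(z))
E
python3 tc.py
```

```text
t 0.10 p [0.1646 0.5504 0.2112] F [ 0.   0.5 -0.2] M [-0.03  0.03  0.  ] g 0.992 q [ 1.07  0.18  1.61 -0.    1.35 -0.21]
0.2 t -2.978 3.373 0.060  a -0.000 0.001 -0.129  mm 900 deg 12
0.1 t -2.978 3.374 0.560  a -0.000 0.001 -0.129  mm 907 deg 12
0.013 t -2.977 3.374 0.995  a -0.000 0.001 -0.129  mm 922 deg 12
```

All keys are required in each row.

Call:
{"fn": "step_arm", "kwargs": {"motion": [{"ax":0,"ay":0,"az":0,"tx":-0.75,"ty":0.84,"tz":-0.24,"claw":1},{"ax":0,"ay":0,"az":0,"tx":-0.75,"ty":0.84,"tz":-0.24,"claw":1},{"ax":0,"ay":0,"az":0,"tx":-0.75,"ty":0.84,"tz":-0.24,"claw":1},{"ax":0,"ay":0,"az":0,"tx":-0.75,"ty":0.84,"tz":-0.24,"claw":1},{"ax":0,"ay":0,"az":0,"tx":-0.75,"ty":0.84,"tz":-0.24,"claw":1},{"ax":0,"ay":0,"az":0,"tx":-0.75,"ty":0.84,"tz":-0.24,"claw":1}], "force": 40}}

```text
time: 0.6
position: [0.284, 0.3558, 0.26]
eef_rot: [0.001, 0.803, 0.597, -0.0]
wrist_force: [0.2, 0.3, 0.9]
grip_width: 1.001
```

Call:
{"fn": "step_arm", "kwargs": {"motion": [{"ax":0,"ay":0,"az":-0.06,"tx":-0.75,"ty":0.84,"tz":0,"claw":1},{"ax":0,"ay":0,"az":-0.06,"tx":-0.75,"ty":0.84,"tz":0,"claw":1},{"ax":0,"ay":0,"az":-0.06,"tx":-0.75,"ty":0.84,"tz":0,"claw":1},{"ax":0,"ay":0,"az":-0.06,"tx":-0.75,"ty":0.84,"tz":0,"claw":1},{"ax":0,"ay":0,"az":-0.06,"tx":-0.75,"ty":0.84,"tz":0,"claw":1},{"ax":0,"ay":0,"az":-0.06,"tx":-0.75,"ty":0.84,"tz":0,"claw":1}]}}

```text
time: 1.1
position: [0.4031, 0.1603, 0.2604]
eef_rot: [0.002, 0.774, 0.633, -0.001]
wrist_force: [-1.0, 0.9, 0.2]
grip_width: 1.0
```

```bash
python3 tc.py
```

```text
t 1.10 p [0.4031 0.1603 0.2604] F [-1.   0.9  0.2] M [-0.03 -0.07  0.01] g 1.000 q [ 0.11 -0.19  1.88 -0.    1.45 -1.26]
0.2 t -1.595 1.534 0.309  a 0.001 0.002 -0.072  mm 447 deg 6
0.1 t -1.594 1.533 0.809  a 0.001 0.002 -0.072  mm 471 deg 6
0.013 t -1.592 1.532 1.244  a 0.001 0.002 -0.072  mm 507 deg 6
```

Call:
{"fn": "step_arm", "kwargs": {"motion": [{"ax":0,"ay":0,"az":-0.07,"tx":-0.8,"ty":0.77,"tz":0,"claw":1},{"ax":0,"ay":0,"az":-0.07,"tx":-0.8,"ty":0.77,"tz":0,"claw":1},{"ax":0,"ay":0,"az":-0.07,"tx":-0.8,"ty":0.77,"tz":0,"claw":1},{"ax":0,"ay":0,"az":-0.07,"tx":-0.8,"ty":0.77,"tz":0,"claw":1},{"ax":0,"ay":0,"az":-0.07,"tx":-0.8,"ty":0.77,"tz":0,"claw":1},{"ax":0,"ay":0,"az":-0.07,"tx":-0.8,"ty":0.77,"tz":0,"claw":1}]}}

```text
time: 1.6
position: [0.5236, -0.0313, 0.2606]
eef_rot: [0.002, 0.739, 0.673, -0.001]
wrist_force: [0.4, -0.0, 0.7]
grip_width: 1.003
```

Call:
{"fn": "step_arm", "kwargs": {"motion": [{"ax":0,"ay":0,"az":0,"tx":-0.78,"ty":0.75,"tz":0.3,"claw":1},{"ax":0,"ay":0,"az":0,"tx":-0.78,"ty":0.75,"tz":0.3,"claw":1},{"ax":0,"ay":0,"az":0,"tx":-0.78,"ty":0.75,"tz":0.3,"claw":1},{"ax":0,"ay":0,"az":0,"tx":-0.78,"ty":0.75,"tz":0.3,"claw":1},{"ax":0,"ay":0,"az":0,"tx":-0.78,"ty":0.75,"tz":0.3,"claw":1},{"ax":0,"ay":0,"az":0,"tx":-0.78,"ty":0.75,"tz":0.3,"claw":1},{"ax":0,"ay":0,"az":0,"tx":-0.78,"ty":0.75,"tz":0.3,"claw":1}]}}

```text
time: 2.18
position: [0.6585, -0.2045, 0.1977]
eef_rot: [0.0, 0.741, 0.672, -0.002]
wrist_force: [0.0, 0.7, -0.4]
grip_width: 1.0
```

```bash
python3 tc.py
```

```text
t 2.18 p [ 0.6585 -0.2045  0.1977] F [ 0.   0.7 -0.4] M [ 0.    0.02 -0.06] g 1.000 q [-0.47  0.44  1.3  -0.    1.4  -1.94]
0.2 t -0.055 -0.087 -0.011  a -0.001 0.002 -0.006  mm 21 deg 1
0.1 t -0.053 -0.086 0.489  a -0.001 0.002 -0.006  mm 100 deg 1
0.013 t -0.051 -0.085 0.924  a -0.001 0.002 -0.006  mm 186 deg 1
```

Call:
{"fn": "step_arm", "kwargs": {"motion": [{"ax":0,"ay":0,"az":0,"tx":-0.05,"ty":-0.09,"tz":0.2,"claw":1},{"ax":0,"ay":0,"az":0,"tx":-0.05,"ty":-0.09,"tz":0.49,"claw":1},{"ax":0,"ay":0,"az":0,"tx":-0.05,"ty":-0.09,"tz":0.49,"claw":1},{"ax":0,"ay":0,"az":0,"tx":-0.05,"ty":-0.09,"tz":0.49,"claw":1},{"ax":0,"ay":0,"az":0,"tx":-0.05,"ty":-0.09,"tz":0.49,"claw":1}]}}

```text
time: 2.6
position: [0.6382, -0.2119, 0.0987]
eef_rot: [-0.001, 0.741, 0.672, -0.003]
wrist_force: [0.7, 0.5, 0.5]
grip_width: 1.001
```

```bash
python3 tc.py; python3 - <<'E'
from h import *
from rig import vision
for n,b in(("side",(200,140,300,240)),("top",(280,120,370,210))):
    f=vision.grab_frame(n); g(f,*b,6,f"pics/{n}1.png")
E
```

```text
t 2.60 p [ 0.6382 -0.2119  0.0987] F [0.7 0.5 0.5] M [-0.02  0.05 -0.01] g 1.001 q [-0.49  0.5   1.42 -0.    1.22 -1.97]
0.2 t -0.009 0.008 -0.507  a -0.003 0.001 -0.006  mm 101 deg 1
0.1 t -0.008 0.011 -0.007  a -0.003 0.001 -0.006  mm 3 deg 1
0.013 t -0.007 0.013 0.428  a -0.003 0.001 -0.006  mm 86 deg 1
```

View pics/side1.png

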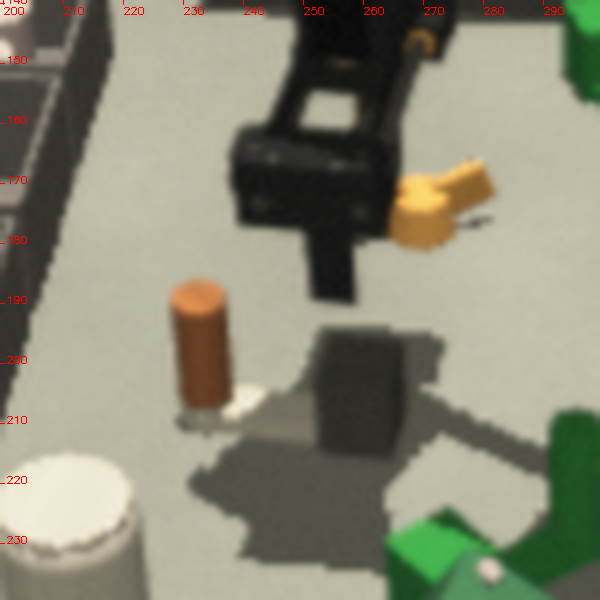

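The side picture shows the near finger centred over the hub (hub (258,205), finger (255,185)). The body is clear of the grip at (231,195). Descending now.

Call:
{"fn": "step_arm", "kwargs": {"motion": [{"ax":0,"ay":0,"az":-0.005,"tx":-0.007,"ty":0.013,"tz":0.15,"claw":1},{"ax":0,"ay":0,"az":-0.005,"tx":-0.007,"ty":0.013,"tz":0.3,"claw":1},{"ax":0,"ay":0,"az":-0.005,"tx":-0.007,"ty":0.013,"tz":0.4,"claw":1},{"ax":0,"ay":0,"az":-0.005,"tx":-0.007,"ty":0.013,"tz":0.428,"claw":1},{"ax":0,"ay":0,"az":-0.005,"tx":-0.007,"ty":0.013,"tz":0.428,"claw":1}]}}

```text
time: 3.12
position: [0.6437, -0.2151, 0.0172]
eef_rot: [0.002, 0.738, 0.675, -0.001]
wrist_force: [-0.0, 0.5, -0.2]
grip_width: 0.998
```

Call:
{"fn": "step_arm", "kwargs": {"motion": [{"ax":0,"ay":0,"az":0,"tx":0,"ty":0,"tz":0,"claw":0.3},{"ax":0,"ay":0,"az":0,"tx":0,"ty":0,"tz":0,"claw":0.3},{"ax":0,"ay":0,"az":0,"tx":0,"ty":0,"tz":0,"claw":0.3},{"ax":0,"ay":0,"az":0,"tx":0,"ty":0,"tz":0,"claw":0.2},{"ax":0,"ay":0,"az":0,"tx":0,"ty":0,"tz":0,"claw":0.2},{"ax":0,"ay":0,"az":0,"tx":0,"ty":0,"tz":0,"claw":0.2}], "force": 45}}

```text
time: 3.62
position: [0.6439, -0.2152, 0.0179]
eef_rot: [0.002, 0.738, 0.675, -0.001]
wrist_force: [0.1, 0.7, -0.0]
grip_width: 0.572
```

```bash
python3 tc.py; python3 - <<'E'
from h import *
from rig import vision
np.set_printoptions(precision=4,suppress=True)
f=vision.grab_frame("side"); g(f,200,140,300,240,6,"pics/side2.png")
p,Rc,s=pose(); print(Rc)
E
```

```text
t 3.62 p [ 0.6439 -0.2152  0.0179] F [ 0.1  0.7 -0. ] M [0.02 0.01 0.02] g 0.572 q [-0.49  0.61  1.44 -0.    1.08 -1.98]
0.2 t 0.001 -0.018 -0.911  a 0.001 0.003 -0.000  mm 182 deg 0
0.1 t 0.004 -0.019 -0.411  a 0.001 0.003 -0.000  mm 82 deg 0
0.013 t 0.006 -0.019 0.024  a 0.001 0.003 -0.000  mm 6 deg 0
[[ 0.0882  0.9961  0.0009]
 [ 0.9961 -0.0882 -0.0051]
 [-0.005   0.0014 -1.    ]]
```

View pics/side2.png

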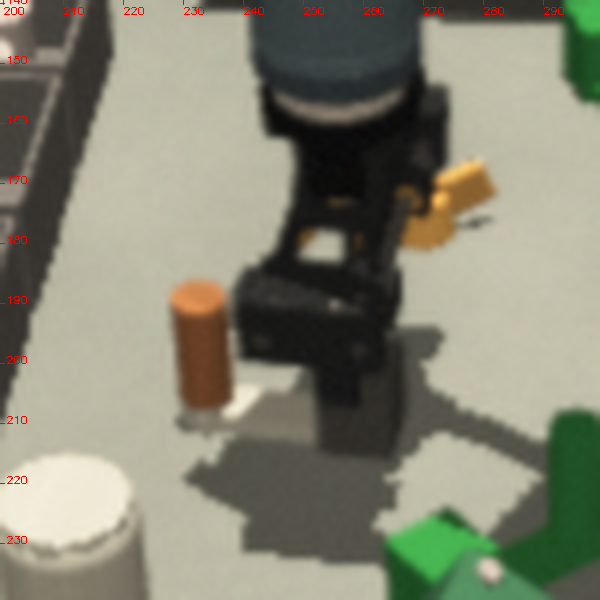

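Call:
{"fn": "step_arm", "kwargs": {"motion": [{"ax":0,"ay":0,"az":0,"tx":0.006,"ty":-0.018,"tz":0.025,"claw":0.57},{"ax":0,"ay":0,"az":0,"tx":0.006,"ty":-0.018,"tz":0.025,"claw":0.57},{"ax":0,"ay":0,"az":0,"tx":0.006,"ty":-0.018,"tz":0.025,"claw":0.2},{"ax":0,"ay":0,"az":0,"tx":0.006,"ty":-0.018,"tz":0.025,"claw":0.2},{"ax":0,"ay":0,"az":0,"tx":0.006,"ty":-0.018,"tz":0.025,"claw":0.2},{"ax":0,"ay":0,"az":0,"tx":0.006,"ty":-0.018,"tz":0.025,"claw":0.2},{"ax":0,"ay":0,"az":0,"tx":0.006,"ty":-0.018,"tz":0.025,"claw":0.2}]}}

```text
time: 4.25
position: [0.6401, -0.2135, 0.0123]
eef_rot: [0.002, 0.738, 0.675, -0.001]
wrist_force: [0.1, 0.3, -1.3]
grip_width: 0.423
```

```bash
python3 tc.py
```

```text
t 4.25 p [ 0.6401 -0.2135  0.0123] F [ 0.1  0.3 -1.3] M [ 0.05  0.09 -0.03] g 0.423 q [-0.5   0.61  1.45 -0.    1.07 -1.98]
0.2 t -0.005 0.001 -0.938  a 0.001 0.003 -0.000  mm 188 deg 0
0.1 t -0.003 0.001 -0.438  a 0.001 0.003 -0.000  mm 88 deg 0
0.013 t -0.001 0.000 -0.003  a 0.001 0.003 -0.000  mm 1 deg 0
```

```bash
cat > tp.py <<'E'
from h import *
import sys
p,Rc,s=brief()
w=np.load("w.npy"); Rw,seat,Rs=winder(*w)
a=np.radians(39)
Rk=Rs@R.from_euler("z",a).as_matrix()   # crank target
Rt=Rtool(Rk[:,1],-Rk[:,2])
off=float(sys.argv[1]) if len(sys.argv)>1 else .0123
for h in(.16,.06,.04,.02,0): todo(seat+Rs[:,2]*(h+off),Rt,lab="h%.2f"%h)
print("pre",seat+Rs[:,2]*(.06+off),"n",Rs[:,2])
dz=(p-seat)@Rs[:,2]-off; lat=Rs.T@(p-seat); print("now underside height %.4f lateral %.4f %.4f"%(dz,lat[0],lat[1]))
E
python3 tp.py
```

```text
t 4.25 p [ 0.6401 -0.2135  0.0123] F [ 0.1  0.3 -1.3] M [ 0.05  0.09 -0.03] g 0.423 q [-0.5   0.61  1.45 -0.    1.07 -1.98]
h0.16 t 1.595 -1.148 -1.393  a -0.308 -0.134 -0.327  mm 482 deg 42
h0.06 t 1.559 -0.902 -0.960  a -0.308 -0.134 -0.327  mm 408 deg 42
h0.04 t 1.551 -0.852 -0.873  a -0.308 -0.134 -0.327  mm 395 deg 42
h0.02 t 1.544 -0.803 -0.786  a -0.308 -0.134 -0.327  mm 382 deg 42
h0.00 t 1.537 -0.754 -0.699  a -0.308 -0.134 -0.327  mm 370 deg 42
pre [0.48790378 0.11380372 0.20261364] n [-0.48538223  0.12001704  0.8660254 ]
now underside height -0.2180 lateral 0.1009 -0.2812
```

Call:
{"fn": "step_arm", "kwargs": {"motion": [{"ax":0,"ay":0,"az":0,"tx":0,"ty":0,"tz":-0.1,"claw":0.2},{"ax":0,"ay":0,"az":0,"tx":0,"ty":0,"tz":-0.25,"claw":0.2},{"ax":0,"ay":0,"az":0,"tx":0,"ty":0,"tz":-0.4,"claw":0.2},{"ax":0,"ay":0,"az":0,"tx":0,"ty":0,"tz":-0.6,"claw":0.2},{"ax":0,"ay":0,"az":0,"tx":0,"ty":0,"tz":-0.8,"claw":0.2},{"ax":0,"ay":0,"az":0,"tx":0,"ty":0,"tz":-1,"claw":0.2},{"ax":0,"ay":0,"az":0,"tx":0,"ty":0,"tz":-1,"claw":0.2}]}}

```text
time: 4.83
position: [0.6443, -0.2147, 0.2231]
eef_rot: [0.009, 0.738, 0.675, 0.001]
wrist_force: [0.9, -1.5, -1.1]
grip_width: 0.423
```

Call:
{"fn": "step_arm", "kwargs": {"motion": [{"ax":-0.03,"ay":-0.01,"az":-0.03,"tx":0.1,"ty":-0.08,"tz":-0.06,"claw":0.2},{"ax":-0.06,"ay":-0.03,"az":-0.06,"tx":0.2,"ty":-0.15,"tz":-0.12,"claw":0.2},{"ax":-0.1,"ay":-0.04,"az":-0.1,"tx":0.35,"ty":-0.25,"tz":-0.18,"claw":0.2},{"ax":-0.15,"ay":-0.07,"az":-0.15,"tx":0.5,"ty":-0.37,"tz":-0.25,"claw":0.2},{"ax":-0.2,"ay":-0.09,"az":-0.2,"tx":0.65,"ty":-0.48,"tz":-0.3,"claw":0.2},{"ax":-0.25,"ay":-0.11,"az":-0.26,"tx":0.8,"ty":-0.58,"tz":-0.35,"claw":0.2},{"ax":-0.3,"ay":-0.13,"az":-0.32,"tx":0.95,"ty":-0.7,"tz":-0.39,"claw":0.2},{"ax":-0.31,"ay":-0.134,"az":-0.33,"tx":0.95,"ty":-0.75,"tz":-0.39,"claw":0.2},{"ax":-0.31,"ay":-0.134,"az":-0.33,"tx":0.95,"ty":-0.75,"tz":-0.39,"claw":0.2}]}}

```text
time: 5.58
position: [0.5074, -0.009, 0.2954]
eef_rot: [0.254, 0.513, 0.816, 0.084]
wrist_force: [0.2, 0.1, -3.2]
grip_width: 0.423
```

```bash
python3 tp.py
```

```text
t 5.58 p [ 0.5074 -0.009   0.2954] F [ 0.2  0.1 -3.2] M [ 0.12  0.56 -0.02] g 0.423 q [-0.26 -0.44  2.09  0.01  0.95 -2.28]
h0.16 t 0.720 0.028 -0.226  a 0.009 0.007 0.007  mm 151 deg 1
h0.06 t 0.725 0.021 0.274  a 0.009 0.007 0.007  mm 155 deg 1
h0.04 t 0.727 0.020 0.374  a 0.009 0.007 0.007  mm 163 deg 1
h0.02 t 0.728 0.018 0.473  a 0.009 0.007 0.007  mm 174 deg 1
h0.00 t 0.729 0.017 0.573  a 0.009 0.007 0.007  mm 185 deg 1
pre [0.48790378 0.11380372 0.20261364] n [-0.48538223  0.12001704  0.8660254 ]
now underside height 0.1162 lateral 0.0883 -0.1145
```

Call:
{"fn": "step_arm", "kwargs": {"motion": [{"ax":0,"ay":0,"az":0,"tx":0.15,"ty":0,"tz":0,"claw":0.2},{"ax":0.009,"ay":0.007,"az":0.007,"tx":0.3,"ty":0.01,"tz":0,"claw":0.2},{"ax":0.009,"ay":0.007,"az":0.007,"tx":0.5,"ty":0.02,"tz":0.05,"claw":0.2},{"ax":0.009,"ay":0.007,"az":0.007,"tx":0.65,"ty":0.02,"tz":0.12,"claw":0.2},{"ax":0.009,"ay":0.007,"az":0.007,"tx":0.725,"ty":0.021,"tz":0.22,"claw":0.2},{"ax":0.009,"ay":0.007,"az":0.007,"tx":0.725,"ty":0.021,"tz":0.274,"claw":0.2},{"ax":0.009,"ay":0.007,"az":0.007,"tx":0.725,"ty":0.021,"tz":0.274,"claw":0.2}]}}

```text
time: 6.17
position: [0.4871, 0.1139, 0.1987]
eef_rot: [0.242, 0.519, 0.816, 0.08]
wrist_force: [-0.5, -0.2, -2.3]
grip_width: 0.427
```

```bash
python3 tp.py; python3 - <<'E'
from h import *
from rig import vision
p,Rc,s=pose()
Rk=np.c_[-Rc[:,1]*-1,Rc[:,0],-Rc[:,2]]; Rk[:,0]=np.cross(Rk[:,1],Rk[:,2]); o=p+Rc[:,2]*.0123
h=.019; sq=np.array([[1,1],[1,-1],[-1,-1],[-1,1]])*h
d=[(o+np.c_[sq,np.full(4,z)]@Rk.T,c,1) for z,c in((0,(0,255,0)),(.048,(0,0,255)))]
th=np.linspace(0,2*np.pi,30)
d+=[(o+np.c_[.08+.014*np.cos(th),.014*np.sin(th),0*th+z]@Rk.T,(255,255,0),1) for z in(.015,.078)]
w=np.load("w.npy"); Rw,seat,Rs=winder(*w); d+=shaftlines(seat,Rs,np.radians(39))
for n,b in(("side",(240,190,330,290)),("top",(190,160,270,240))):
    f=vision.grab_frame(n); np.savez(n+"3.npz",**f); g(f,*b,6,f"pics/{n}3.png"); g(f,*b,6,f"pics/{n}3o.png",draw=d)
E
```

```text
t 6.17 p [0.4871 0.1139 0.1987] F [-0.5 -0.2 -2.3] M [0.14 0.58 0.  ] g 0.427 q [ 0.11 -0.28  2.17 -0.25  0.78 -1.76]
h0.16 t -0.006 0.007 -0.515  a -0.005 -0.002 0.000  mm 103 deg 0
h0.06 t -0.008 0.011 -0.015  a -0.005 -0.002 0.000  mm 4 deg 0
h0.04 t -0.008 0.011 0.085  a -0.005 -0.002 0.000  mm 17 deg 0
h0.02 t -0.008 0.012 0.185  a -0.005 -0.002 0.000  mm 37 deg 0
h0.00 t -0.009 0.013 0.285  a -0.005 -0.002 0.000  mm 57 deg 0
pre [0.48790378 0.11380372 0.20261364] n [-0.48538223  0.12001704  0.8660254 ]
now underside height 0.0570 lateral -0.0027 -0.0001
```

View pics/side3.png

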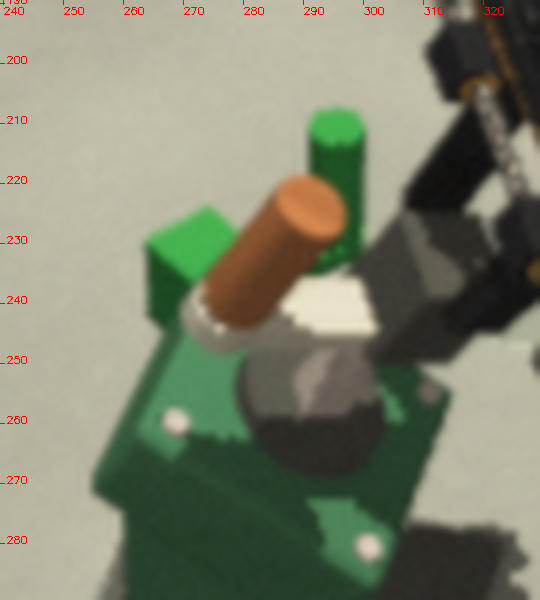

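View pics/side3o.png

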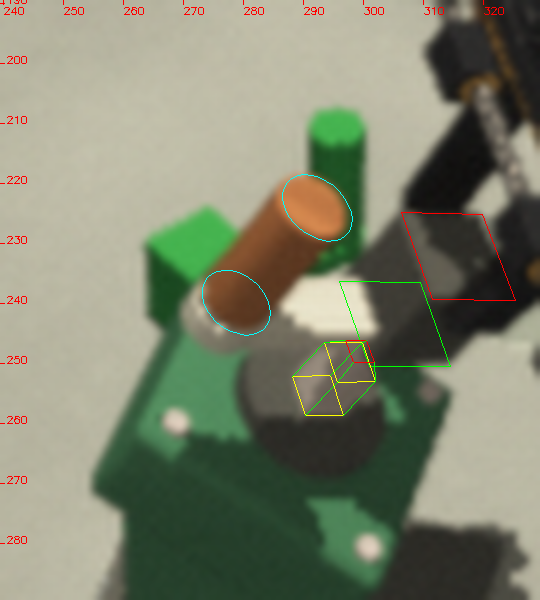

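View pics/top3o.png

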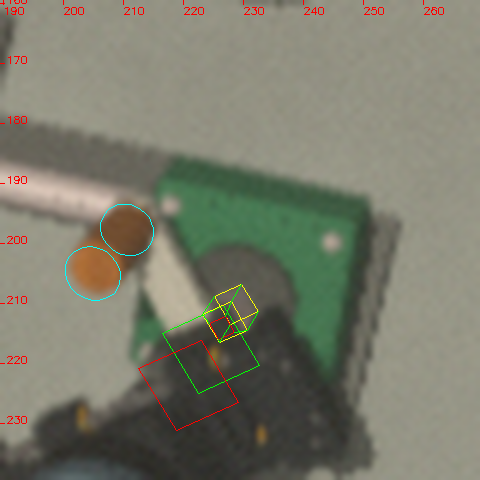

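Call:
{"fn": "step_arm", "kwargs": {"motion": [{"ax":-0.005,"ay":0,"az":0,"tx":-0.008,"ty":0.011,"tz":0.03,"claw":0.2},{"ax":-0.005,"ay":0,"az":0,"tx":-0.008,"ty":0.012,"tz":0.08,"claw":0.2},{"ax":-0.005,"ay":0,"az":0,"tx":-0.008,"ty":0.012,"tz":0.13,"claw":0.2},{"ax":-0.005,"ay":0,"az":0,"tx":-0.008,"ty":0.012,"tz":0.15,"claw":0.2},{"ax":-0.005,"ay":0,"az":0,"tx":-0.008,"ty":0.012,"tz":0.15,"claw":0.2}]}}

```text
time: 6.68
position: [0.5058, 0.109, 0.1772]
eef_rot: [0.246, 0.519, 0.814, 0.085]
wrist_force: [-0.7, 2.9, -3.5]
grip_width: 0.424
```

```bash
python3 tp.py
```

```text
t 6.68 p [0.5058 0.109  0.1772] F [-0.7  2.9 -3.5] M [0.7  0.69 0.25] g 0.424 q [ 0.09 -0.21  2.17 -0.25  0.7  -1.77]
h0.16 t 0.013 -0.009 -0.656  a 0.003 -0.001 -0.002  mm 131 deg 0
h0.06 t 0.012 -0.011 -0.156  a 0.003 -0.001 -0.002  mm 31 deg 0
h0.04 t 0.012 -0.011 -0.056  a 0.003 -0.001 -0.002  mm 12 deg 0
h0.02 t 0.012 -0.012 0.044  a 0.003 -0.001 -0.002  mm 9 deg 0
h0.00 t 0.012 -0.012 0.144  a 0.003 -0.001 -0.002  mm 29 deg 0
pre [0.48790378 0.11380372 0.20261364] n [-0.48538223  0.12001704  0.8660254 ]
now underside height 0.0287 lateral 0.0033 -0.0004
```

Call:
{"fn": "step_arm", "kwargs": {"motion": [{"ax":0,"ay":0,"az":0,"tx":0.01,"ty":-0.012,"tz":0,"claw":0.2},{"ax":0,"ay":0,"az":0,"tx":0.01,"ty":-0.012,"tz":0.03,"claw":0.2},{"ax":0,"ay":0,"az":0,"tx":0.01,"ty":-0.012,"tz":0.05,"claw":0.2},{"ax":0,"ay":0,"az":0,"tx":0.01,"ty":-0.012,"tz":0.07,"claw":0.2},{"ax":0,"ay":0,"az":0,"tx":0.01,"ty":-0.012,"tz":0.07,"claw":0.2}]}}

```text
time: 7.1
position: [0.51, 0.1077, 0.1629]
eef_rot: [0.246, 0.519, 0.814, 0.085]
wrist_force: [-0.1, 1.2, -4.2]
grip_width: 0.424
```

```bash
python3 tp.py
```

```text
t 7.10 p [0.51   0.1077 0.1629] F [-0.1  1.2 -4.2] M [0.37 0.62 0.19] g 0.424 q [ 0.08 -0.18  2.17 -0.26  0.66 -1.76]
h0.16 t 0.003 0.005 -0.729  a 0.002 -0.001 -0.002  mm 146 deg 0
h0.06 t 0.003 0.003 -0.229  a 0.002 -0.001 -0.002  mm 46 deg 0
h0.04 t 0.003 0.002 -0.129  a 0.002 -0.001 -0.002  mm 26 deg 0
h0.02 t 0.002 0.002 -0.029  a 0.002 -0.001 -0.002  mm 6 deg 0
h0.00 t 0.002 0.002 0.071  a 0.002 -0.001 -0.002  mm 14 deg 0
pre [0.48790378 0.11380372 0.20261364] n [-0.48538223  0.12001704  0.8660254 ]
now underside height 0.0142 lateral 0.0000 -0.0006
```

It is sliding on (underside 14 mm above the seat, with low force). Continuing down.

Call:
{"fn": "step_arm", "kwargs": {"motion": [{"ax":0,"ay":0,"az":0,"tx":0.002,"ty":0.002,"tz":0.03,"claw":0.2},{"ax":0,"ay":0,"az":0,"tx":0.002,"ty":0.002,"tz":0.05,"claw":0.2},{"ax":0,"ay":0,"az":0,"tx":0.002,"ty":0.002,"tz":0.07,"claw":0.2},{"ax":0,"ay":0,"az":0,"tx":0.002,"ty":0.002,"tz":0.075,"claw":0.2},{"ax":0,"ay":0,"az":0,"tx":0.002,"ty":0.002,"tz":0.075,"claw":0.2}]}}

```text
time: 7.52
position: [0.5171, 0.1067, 0.1506]
eef_rot: [0.245, 0.519, 0.814, 0.084]
wrist_force: [-17.2, 3.0, 13.8]
grip_width: 0.426
```

```bash
python3 tp.py
```

```text
t 7.52 p [0.5171 0.1067 0.1506] F [-17.2   3.   13.8] M [0.18 1.55 0.01] g 0.426 q [ 0.08 -0.14  2.17 -0.27  0.63 -1.75]
h0.16 t 0.001 0.002 -0.801  a 0.002 -0.001 -0.002  mm 160 deg 0
h0.06 t 0.000 0.000 -0.301  a 0.002 -0.001 -0.002  mm 60 deg 0
h0.04 t -0.000 0.000 -0.201  a 0.002 -0.001 -0.002  mm 40 deg 0
h0.02 t -0.000 -0.000 -0.101  a 0.002 -0.001 -0.002  mm 20 deg 0
h0.00 t -0.000 -0.000 -0.001  a 0.002 -0.001 -0.002  mm 0 deg 0
pre [0.48790378 0.11380372 0.20261364] n [-0.48538223  0.12001704  0.8660254 ]
now underside height -0.0001 lateral 0.0000 0.0001
```

Call:
{"fn": "step_arm", "kwargs": {"motion": [{"ax":0,"ay":0,"az":0,"tx":0,"ty":0,"tz":0,"claw":0.7},{"ax":0,"ay":0,"az":0,"tx":0,"ty":0,"tz":0,"claw":0.7},{"ax":0,"ay":0,"az":0,"tx":0,"ty":0,"tz":0,"claw":0.7},{"ax":0,"ay":0,"az":0,"tx":0,"ty":0,"tz":0,"claw":0.7},{"ax":0,"ay":0,"az":0,"tx":0,"ty":0,"tz":-0.1,"claw":0.7},{"ax":0,"ay":0,"az":0,"tx":0,"ty":0,"tz":-0.25,"claw":0.7},{"ax":0,"ay":0,"az":0,"tx":0,"ty":0,"tz":-0.45,"claw":0.7},{"ax":0,"ay":0,"az":0,"tx":0,"ty":0,"tz":-0.6,"claw":0.7},{"ax":0,"ay":0,"az":0,"tx":0,"ty":0,"tz":-0.7,"claw":0.7},{"ax":0,"ay":0,"az":0,"tx":0,"ty":0,"tz":-0.7,"claw":0.7}]}}

```text
time: 8.35
position: [0.4503, 0.1239, 0.277]
eef_rot: [0.249, 0.518, 0.814, 0.087]
wrist_force: [0.1, 0.6, 1.3]
grip_width: 0.7
```

```bash
python3 tp.py; cat > lk.py <<'E'
from h import *
from rig import vision
import sys
k=sys.argv[1]; a=np.radians(float(sys.argv[2]))
w=np.load("w.npy"); Rw,seat,Rs=winder(*w); Rk=Rs@R.from_euler("z",a).as_matrix(); o=seat
h=.019; sq=np.array([[1,1],[1,-1],[-1,-1],[-1,1]])*h
d=[(o+np.c_[sq,np.full(4,z)]@Rk.T,c,1) for z,c in((0,(0,255,0)),(.048,(0,0,255)))]
th=np.linspace(0,2*np.pi,30)
d+=[(o+np.c_[.08+.014*np.cos(th),.014*np.sin(th),0*th+z]@Rk.T,(255,255,0),1) for z in(.015,.078)]
ims=[]
for n,b in(("side",(240,190,330,290)),("top",(190,150,280,250))):
    f=vision.grab_frame(n); np.savez(n+k+".npz",**f); cv2.imwrite(f"pics/full{n}{k}.png",f["pixels"]); g(f,*b,4,"pics/tmp.png"); i1=cv2.imread("pics/tmp.png"); g(f,*b,4,"pics/tmp.png",draw=d); ims.append(np.hstack([i1,cv2.imread("pics/tmp.png")]))
cv2.imwrite(f"pics/lk{k}.png",cv2.resize(np.vstack(ims),None,fx=.75,fy=.75,interpolation=cv2.INTER_AREA))
E
python3 lk.py 4 39
```

```text
t 8.35 p [0.4503 0.1239 0.277 ] F [0.1 0.6 1.3] M [0.13 0.2  0.02] g 0.700 q [ 0.15 -0.47  2.14 -0.23  0.98 -1.77]
h0.16 t 0.008 -0.015 -0.080  a 0.007 0.001 -0.002  mm 16 deg 1
h0.06 t 0.008 -0.021 0.419  a 0.007 0.001 -0.002  mm 84 deg 1
h0.04 t 0.008 -0.022 0.519  a 0.007 0.001 -0.002  mm 104 deg 1
h0.02 t 0.009 -0.023 0.619  a 0.007 0.001 -0.002  mm 124 deg 1
h0.00 t 0.009 -0.024 0.719  a 0.007 0.001 -0.002  mm 144 deg 1
pre [0.48790378 0.11380372 0.20261364] n [-0.48538223  0.12001704  0.8660254 ]
now underside height 0.1439 lateral 0.0035 0.0008
```

View pics/lk4.png

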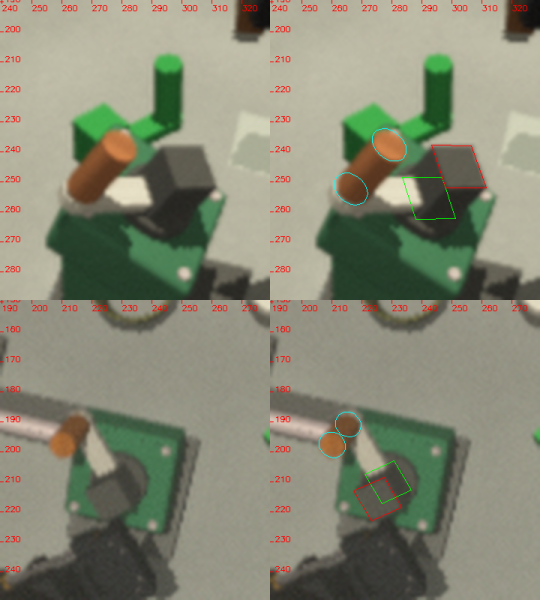

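The crank is seated: the hub at side (300,245) and grip at (280,240) match the home model at 39°. Next I measure the pointer and the mark.

```bash
python3 - <<'E'
from h import *
t=load("top0.npz");s=load("side0.npz")
g(t,130,140,185,190,10,"pics/p1.png",step=5); g(s,175,280,235,360,9,"pics/p2.png",step=5)
E
```

```text
(no output)
```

View pics/p1.png

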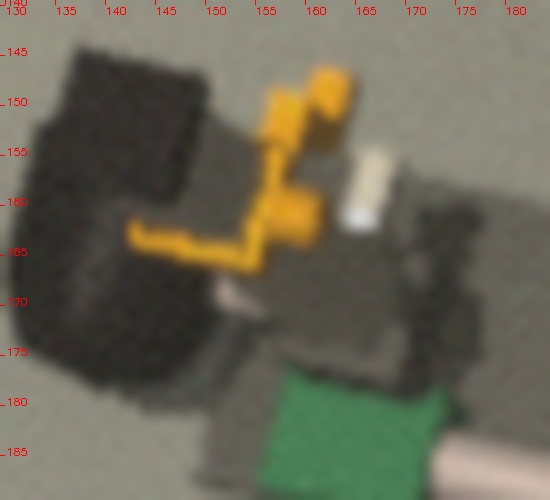

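View pics/p2.png

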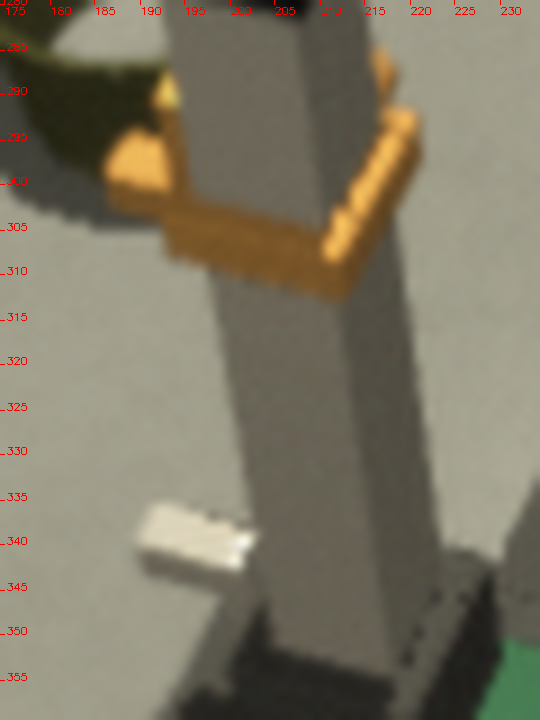

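```bash
cat >> h.py <<'E'
def tri(t,s,a,b):
    K=[cv2.undistortPoints(np.array([[q]],float),f["camera_matrix"],f["D"]).reshape(2,1) for q,f in((a,t),(b,s))]
    M=[np.c_[cv2.Rodrigues(f["rvec"])[0],f["tvec"].reshape(3,1)] for f in(t,s)]
    X=cv2.triangulatePoints(M[0],M[1],K[0],K[1]);X=(X[:3]/X[3]).ravel()
    return X, [np.linalg.norm(proj(f,X)[0]-q) for f,q in((t,a),(s,b))]
E
python3 - <<'E'
from h import *
np.set_printoptions(precision=4,suppress=True)
t=load("top0.npz");s=load("side0.npz"); w=np.load("w.npy"); Rw,seat,Rs=winder(*w)
def rep(n,a,b):
    X,e=tri(t,s,a,b); print(n,X,np.round(e,2),"winder",Rw.T@(X-np.r_[seat[:2],0]))
rep("pointer tip top",(166.6,155),(191.3,338))
rep("pointer near",(164.3,162),(202,341))
for a in((157,151),(162,149.5),(158.5,161)):
    for b in((190,297.5),(193,290),(217,287),(217,293)): rep(f"{a}{b}",a,b)
for x,y,z in((.09,.26,.33),(.12,.26,.2),(.12,.26,.25),(.15,.26,.25),(.15,.276,.05),(.15,.276,.25)):
    P=Rw@np.r_[x,y,z]+np.r_[seat[:2],0]; print((x,y,z),proj(t,P),proj(s,P))
E
```

```text
pointer tip top [0.7223 0.3255 0.1042] [0.06 0.11] winder [0.1406 0.2618 0.1042]
pointer near [0.6978 0.3325 0.1053] [0.17 0.29] winder [0.1151 0.2627 0.1053]
(157, 151)(190, 297.5) [0.7064 0.322  0.229 ] [1.33 2.15] winder [0.126  0.2546 0.229 ]
(157, 151)(193, 290) [0.7006 0.3169 0.2458] [1.   1.61] winder [0.1216 0.2482 0.2458]
(157, 151)(217, 287) [0.6746 0.3125 0.2595] [6.   9.76] winder [0.0974 0.2377 0.2595]
(157, 151)(217, 293) [0.6766 0.3163 0.2469] [ 6.42 10.5 ] winder [0.0984 0.2419 0.2469]
(162, 149.5)(190, 297.5) [0.7127 0.3101 0.2152] [0.67 1.07] winder [0.135  0.2445 0.2152]
(162, 149.5)(193, 290) [0.7068 0.305  0.2325] [0.34 0.54] winder [0.1304 0.2382 0.2325]
(162, 149.5)(217, 287) [0.6802 0.3008 0.2469] [ 6.71 10.85] winder [0.1056 0.2277 0.2469]
(162, 149.5)(217, 293) [0.6823 0.3046 0.2341] [ 7.13 11.6 ] winder [0.1067 0.2319 0.2341]
(158.5, 161)(190, 297.5) [0.6921 0.3198 0.2225] [ 6.42 10.16] winder [0.1127 0.249  0.2225]
(158.5, 161)(193, 290) [0.6865 0.3146 0.2394] [6.09 9.58] winder [0.1085 0.2426 0.2394]
(158.5, 161)(217, 287) [0.6608 0.3094 0.2509] [1.05 1.67] winder [0.0848 0.2314 0.2509]
(158.5, 161)(217, 293) [0.6627 0.3132 0.238 ] [1.47 2.37] winder [0.0857 0.2355 0.238 ]
(0.09, 0.26, 0.33) [[141.7584 151.6481]] [[202.1136 268.0743]]
(0.12, 0.26, 0.2) [[157.4713 153.4854]] [[195.4045 310.363 ]]
(0.12, 0.26, 0.25) [[152.8084 149.294 ]] [[192.3435 293.6158]]
(0.15, 0.26, 0.25) [[155.4078 140.163 ]] [[178.1468 290.0762]]
(0.15, 0.276, 0.05) [[167.5546 155.4593]] [[187.4999 357.624 ]]
(0.15, 0.276, 0.25) [[150.5086 139.0608]] [[174.2368 296.2213]]
```

```bash
python3 - <<'E'
from h import *
np.set_printoptions(precision=4,suppress=True)
t=load("top0.npz");s=load("side0.npz"); w=np.load("w.npy"); Rw,seat,Rs=winder(*w)
o=np.r_[seat[:2],0]
def blade(x1,y,z,L=.03):
    out=[]
    for zz in(-.006,.006): out.append((o+np.array([[x1,y-.006,z+zz],[x1,y+.006,z+zz],[x1-L,y+.006,z+zz],[x1-L,y-.006,z+zz]])@Rw.T,(0,0,255) if zz>0 else (0,255,0),1))
    return out
ims=[]
for zm in(.200,.208,.216):
    d=blade(.141,.2625,.0985)+blade(.141,.2465,zm)
    g(t,135,140,180,185,6,"pics/tmp.png",step=50,draw=d); a=cv2.imread("pics/tmp.png")
    g(s,180,282,220,352,6,"pics/tmp.png",step=50,draw=d); b=cv2.imread("pics/tmp.png")
    a=cv2.copyMakeBorder(a,0,b.shape[0]-a.shape[0],0,0,0); ims.append(np.vstack([b,a[:270]]) if 0 else np.hstack([b[:420],a[:420,:0]]))
    ims.append(a[:420,:270])
im=np.hstack([ims[0],ims[2],ims[4]]); cv2.imwrite("pics/q1.png",im)
cv2.imwrite("pics/q2.png",np.hstack([ims[1],ims[3],ims[5]])[:275])
E
```

```text
(no output)
```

View pics/q1.png

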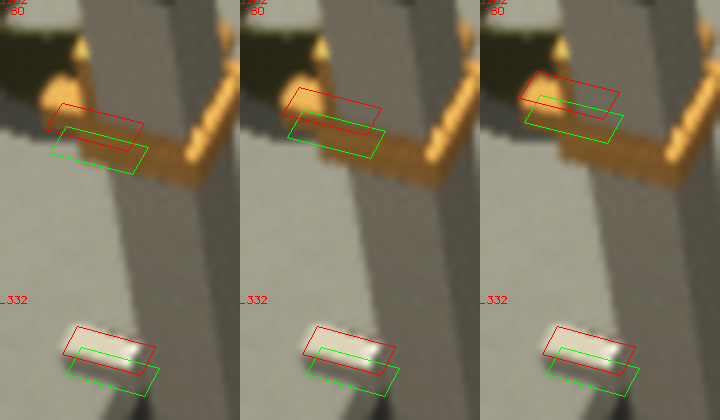

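View pics/q2.png

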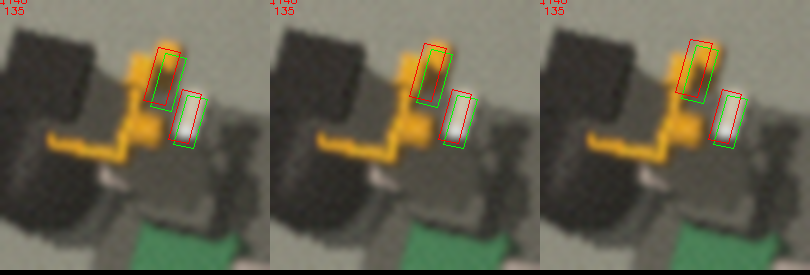

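```bash
cat > tg.py <<'E'
from h import *
import sys
p,Rc,s=brief()
w=np.load("w.npy"); Rw,seat,Rs=winder(*w)
th=np.radians(float(sys.argv[1])); Rt=Rtool(Rs[:,0],-Rs[:,2])
for h in map(float,sys.argv[2:]): todo(seat+Rs@np.r_[.08*np.cos(th),.08*np.sin(th),h],Rt,lab="h%.3f"%h)
l=Rs.T@(p-seat); print("local mm",(l*1000).round(1),"r %.1f th %.1f"%(np.hypot(*l[:2])*1000,np.degrees(np.arctan2(l[1],l[0]))),"F local",(Rs.T@s["wrist_force"]).round(1), "tool angle err deg",np.degrees(R.from_matrix(Rc.T@Rt).as_rotvec()).round(1))
E
python3 tg.py 39 .13 .11 .038
```

```text
t 8.45 p [0.4494 0.1232 0.2722] F [ 0.4  0.3 -1.2] M [0.08 0.2  0.05] g 0.704 q [ 0.15 -0.47  2.14 -0.23  0.98 -1.77]
h0.130 t 0.003 0.398 0.114  a 0.001 -0.004 1.431  mm 83 deg 129
h0.110 t 0.003 0.397 0.214  a 0.001 -0.004 1.431  mm 90 deg 129
h0.038 t 0.003 0.396 0.574  a 0.001 -0.004 1.431  mm 139 deg 129
local mm [ 5.000e-01 -1.000e-01  1.523e+02] r 0.5 th -9.6 F local [-0.3  0.4 -1.2] tool angle err deg [ 1.000e-01 -3.000e-01  1.288e+02]
```

Call:
{"fn": "step_arm", "kwargs": {"motion": [{"ax":0,"ay":0,"az":0.07,"tx":0,"ty":0.1,"tz":0,"claw":0.6},{"ax":0,"ay":0,"az":0.14,"tx":0,"ty":0.2,"tz":0,"claw":0.6},{"ax":0,"ay":0,"az":0.22,"tx":0,"ty":0.3,"tz":0,"claw":0.6},{"ax":0,"ay":0,"az":0.3,"tx":0,"ty":0.4,"tz":0,"claw":0.6},{"ax":0,"ay":0,"az":0.38,"tx":0,"ty":0.4,"tz":0,"claw":0.6},{"ax":0,"ay":0,"az":0.45,"tx":0,"ty":0.4,"tz":0,"claw":0.6},{"ax":0,"ay":0,"az":0.52,"tx":0,"ty":0.4,"tz":0,"claw":0.6},{"ax":0,"ay":0,"az":0.59,"tx":0,"ty":0.4,"tz":0,"claw":0.6},{"ax":0,"ay":0,"az":0.66,"tx":0,"ty":0.4,"tz":0,"claw":0.6},{"ax":0,"ay":0,"az":0.7,"tx":0,"ty":0.4,"tz":0,"claw":0.6}]}}

```text
time: 9.28
position: [0.5135, 0.1584, 0.3004]
eef_rot: [0.165, 0.869, 0.421, 0.199]
wrist_force: [-0.3, 0.1, 0.4]
grip_width: 0.598
```

Call:
{"fn": "step_arm", "kwargs": {"motion": [{"ax":0,"ay":0,"az":0.08,"tx":0,"ty":0,"tz":0,"claw":0.6},{"ax":0,"ay":0,"az":0.16,"tx":0,"ty":0,"tz":0,"claw":0.6},{"ax":0,"ay":0,"az":0.24,"tx":0,"ty":0,"tz":0,"claw":0.6},{"ax":0,"ay":0,"az":0.32,"tx":0,"ty":0,"tz":0,"claw":0.6},{"ax":0,"ay":0,"az":0.4,"tx":0,"ty":0,"tz":0,"claw":0.6},{"ax":0,"ay":0,"az":0.48,"tx":0,"ty":0,"tz":0,"claw":0.6},{"ax":0,"ay":0,"az":0.56,"tx":0,"ty":0,"tz":0,"claw":0.6},{"ax":0,"ay":0,"az":0.64,"tx":0,"ty":0,"tz":0,"claw":0.6},{"ax":0,"ay":0,"az":0.72,"tx":0,"ty":0,"tz":0,"claw":0.6},{"ax":0,"ay":0,"az":0.73,"tx":0,"ty":0,"tz":0,"claw":0.6}]}}

```text
time: 10.12
position: [0.5134, 0.1578, 0.2972]
eef_rot: [0.03, 0.959, -0.121, 0.255]
wrist_force: [-0.6, -0.3, -0.1]
grip_width: 0.599
```

```bash
python3 tg.py 39 .13 .11 .038
```

```text
t 10.12 p [0.5134 0.1578 0.2972] F [-0.6 -0.3 -0.1] M [-0.03  0.34 -0.02] g 0.599 q [ 0.22 -0.27  1.96 -0.27  1.    0.56]
h0.130 t 0.013 -0.008 0.086  a 0.000 0.003 -0.006  mm 17 deg 1
h0.110 t 0.014 -0.008 0.186  a 0.000 0.003 -0.006  mm 37 deg 1
h0.038 t 0.015 -0.008 0.546  a 0.000 0.003 -0.006  mm 109 deg 1
local mm [ 59.6  48.8 147.1] r 77.0 th 39.3 F local [-0.4 -0.4  0.2] tool angle err deg [ 0.   0.2 -0.5]
```

Call:
{"fn": "step_arm", "kwargs": {"motion": [{"ax":0,"ay":0,"az":0,"tx":0.013,"ty":-0.008,"tz":0.1,"claw":0.6},{"ax":0,"ay":0,"az":0,"tx":0.014,"ty":-0.008,"tz":0.2,"claw":0.6},{"ax":0,"ay":0,"az":0,"tx":0.014,"ty":-0.008,"tz":0.2,"claw":0.6}]}}

```text
time: 10.37
position: [0.534, 0.1525, 0.257]
eef_rot: [0.032, 0.96, -0.122, 0.25]
wrist_force: [-1.3, 0.3, -1.2]
grip_width: 0.599
```

```bash
python3 tg.py 39 .08 .038; python3 lk.py 5 39
```

```text
t 10.37 p [0.534  0.1525 0.257 ] F [-1.3  0.3 -1.2] M [-0.03  0.36  0.02] g 0.599 q [ 0.19 -0.18  1.97 -0.27  0.91  0.57]
h0.080 t 0.023 -0.009 0.108  a 0.003 0.008 -0.006  mm 22 deg 1
h0.038 t 0.025 -0.011 0.318  a 0.003 0.008 -0.006  mm 64 deg 1
local mm [ 57.9  48.6 101.6] r 75.6 th 40.0 F local [-1.7 -0.  -0.3] tool angle err deg [ 0.3  0.8 -0.5]
```

View pics/lk5.png

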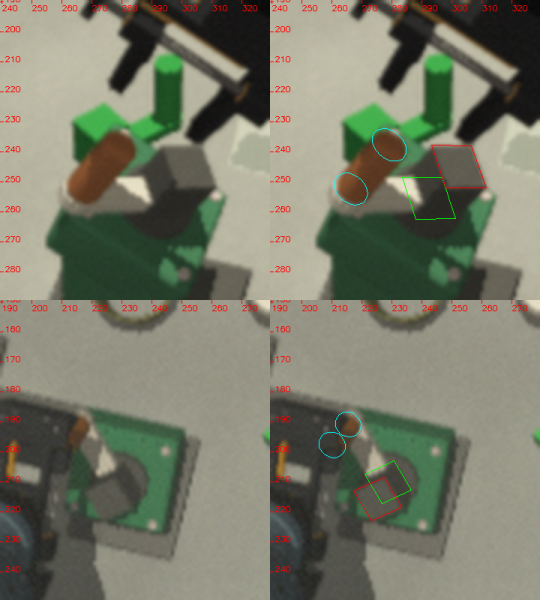

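Call:
{"fn": "step_arm", "kwargs": {"motion": [{"ax":0,"ay":0.005,"az":0,"tx":0.024,"ty":-0.01,"tz":0.04,"claw":0.6},{"ax":0,"ay":0.005,"az":0,"tx":0.024,"ty":-0.01,"tz":0.1,"claw":0.6},{"ax":0,"ay":0.005,"az":0,"tx":0.024,"ty":-0.01,"tz":0.1,"claw":0.6}]}}

```text
time: 10.72
position: [0.5487, 0.1514, 0.2443]
eef_rot: [0.032, 0.959, -0.122, 0.256]
wrist_force: [-0.3, 0.0, -0.6]
grip_width: 0.599
```

```bash
python3 tg.py 39 .038;  python3 lk.py 6 39
```

```text
t 10.72 p [0.5487 0.1514 0.2443] F [-0.3  0.  -0.6] M [-0.06  0.28  0.01] g 0.599 q [ 0.19 -0.14  1.96 -0.28  0.86  0.57]
h0.038 t -0.009 0.003 0.227  a 0.002 0.002 -0.006  mm 45 deg 1
local mm [64.2 51.1 83.4] r 82.0 th 38.5 F local [-0.6 -0.1 -0.3] tool angle err deg [ 0.2  0.1 -0.5]
```

View pics/lk6.png

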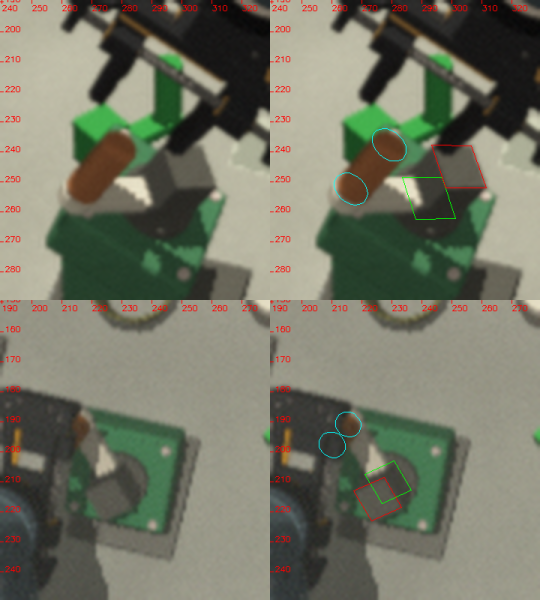

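Call:
{"fn": "step_arm", "kwargs": {"motion": [{"ax":0,"ay":0,"az":0,"tx":-0.009,"ty":0.003,"tz":0.05,"claw":0.6},{"ax":0,"ay":0,"az":0,"tx":-0.009,"ty":0.003,"tz":0.12,"claw":0.6},{"ax":0,"ay":0,"az":0,"tx":-0.009,"ty":0.003,"tz":0.2,"claw":0.6},{"ax":0,"ay":0,"az":0,"tx":-0.009,"ty":0.003,"tz":0.22,"claw":0.6},{"ax":0,"ay":0,"az":0,"tx":-0.009,"ty":0.003,"tz":0.22,"claw":0.6}]}}

```text
time: 11.23
position: [0.5678, 0.1457, 0.2054]
eef_rot: [0.032, 0.959, -0.122, 0.255]
wrist_force: [-0.3, -0.9, 0.3]
grip_width: 0.602
```

```bash
python3 tg.py 39 .038;  python3 lk.py 7 39
```

```text
t 11.23 p [0.5678 0.1457 0.2054] F [-0.3 -0.9  0.3] M [ 0.04  0.36 -0.  ] g 0.602 q [ 0.17 -0.06  1.97 -0.29  0.77  0.58]
h0.038 t 0.001 -0.001 0.009  a 0.003 0.002 -0.006  mm 2 deg 1
local mm [61.9 50.2 39.8] r 79.7 th 39.0 F local [ 0.1 -0.9  0.3] tool angle err deg [ 0.2  0.2 -0.5]
```

View pics/lk7.png

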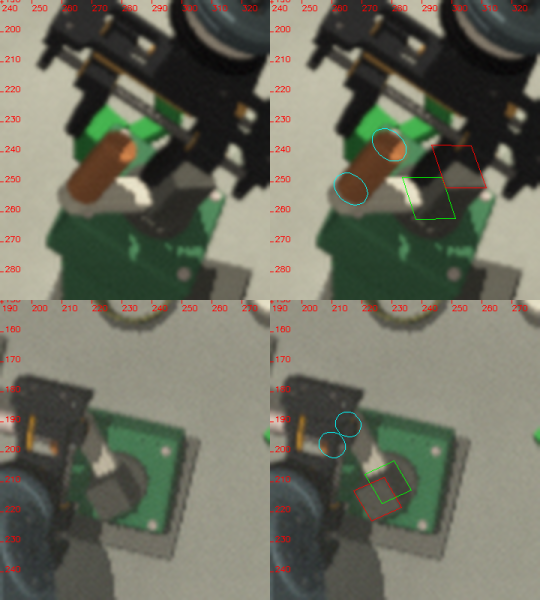

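The fingers straddle the grip, one behind it at side (266,235) and one at (290,245). Closing with a light force.

Call:
{"fn": "step_arm", "kwargs": {"motion": [{"ax":0,"ay":0,"az":0,"tx":0,"ty":0,"tz":0,"claw":0.25},{"ax":0,"ay":0,"az":0,"tx":0,"ty":0,"tz":0,"claw":0.25},{"ax":0,"ay":0,"az":0,"tx":0,"ty":0,"tz":0,"claw":0.25},{"ax":0,"ay":0,"az":0,"tx":0,"ty":0,"tz":0,"claw":0.25},{"ax":0,"ay":0,"az":0,"tx":0,"ty":0,"tz":0,"claw":0.25},{"ax":0,"ay":0,"az":0,"tx":0,"ty":0,"tz":0,"claw":0.25}], "force": 12}}

```text
time: 11.83
position: [0.5683, 0.1463, 0.2074]
eef_rot: [0.031, 0.958, -0.122, 0.256]
wrist_force: [-0.9, 1.8, 0.6]
grip_width: 0.306
```

```bash
python3 tg.py 39 .038; cat > circ.py <<'E'
import sys,numpy as np,json
from h import *
p,Rc,s=pose(); w=np.load("w.npy"); Rw,seat,Rs=winder(*w)
l=Rs.T@(p-seat); th0=np.arctan2(l[1],l[0]); st=float(sys.argv[1]); n=int(sys.argv[2]); h=float(sys.argv[3])
Rt=Rtool(Rs[:,0],-Rs[:,2]); a=R.from_matrix(Rc.T@Rt).as_rotvec()/(np.pi/2)
print("from",np.degrees(th0).round(1),"r",(np.hypot(*l[:2])*1000).round(1),"h",(l[2]*1000).round(1),"a",a.round(3))
for i in range(1,n+1):
    th=th0-np.radians(st*i); q=seat+Rs@np.r_[.08*np.cos(th),.08*np.sin(th),h]
    t=Rc.T@(q-p)/.2; print("tx %.2f ty %.2f tz %.3f"%tuple(t))
E
python3 circ.py 15 12 .038
```

```text
t 11.83 p [0.5683 0.1463 0.2074] F [-0.9  1.8  0.6] M [0.11 0.43 0.03] g 0.306 q [ 0.17 -0.06  1.97 -0.29  0.77  0.58]
h0.038 t -0.005 0.003 0.017  a 0.002 0.001 -0.006  mm 4 deg 1
local mm [63.3 50.9 41.3] r 81.2 th 38.8 F local [-0.8  1.6  1.2] tool angle err deg [ 0.2  0.1 -0.5]
from 38.8 r 81.2 h 41.3 a [ 0.002  0.001 -0.006]
tx 0.05 ty 0.09 tz 0.017
tx 0.08 ty 0.19 tz 0.017
tx 0.08 ty 0.30 tz 0.017
tx 0.06 ty 0.40 tz 0.018
tx 0.01 ty 0.49 tz 0.018
tx -0.06 ty 0.57 tz 0.018
tx -0.15 ty 0.62 tz 0.019
tx -0.25 ty 0.65 tz 0.019
tx -0.35 ty 0.66 tz 0.019
tx -0.46 ty 0.63 tz 0.019
tx -0.55 ty 0.58 tz 0.019
tx -0.62 ty 0.51 tz 0.019
```

Call:
{"fn": "step_arm", "kwargs": {"motion": [{"ax":0,"ay":0,"az":0,"tx":0.05,"ty":0.09,"tz":0.017,"claw":0.2},{"ax":0,"ay":0,"az":0,"tx":0.08,"ty":0.19,"tz":0.017,"claw":0.2},{"ax":0,"ay":0,"az":0,"tx":0.08,"ty":0.3,"tz":0.017,"claw":0.2},{"ax":0,"ay":0,"az":0,"tx":0.06,"ty":0.4,"tz":0.018,"claw":0.2},{"ax":0,"ay":0,"az":0,"tx":0.01,"ty":0.49,"tz":0.018,"claw":0.2},{"ax":0,"ay":0,"az":0,"tx":-0.06,"ty":0.57,"tz":0.018,"claw":0.2}]}}

```text
time: 12.33
position: [0.5331, 0.0375, 0.2]
eef_rot: [0.031, 0.958, -0.122, 0.259]
wrist_force: [3.0, 6.7, -1.0]
grip_width: 0.307
```

```bash
python3 tg.py -51 .038; python3 lk.py 8 -51; python3 circ.py 15 12 .038
```

```text
t 12.33 p [0.5331 0.0375 0.2   ] F [ 3.   6.7 -1. ] M [ 0.74 -0.06  0.53] g 0.307 q [-0.11 -0.23  2.13 -0.1   0.72  0.21]
h0.038 t -0.011 -0.005 0.004  a 0.001 -0.002 -0.006  mm 3 deg 1
local mm [ 52.5 -63.3  38.9] r 82.2 th -50.3 F local [ 0.6  7.2 -1.5] tool angle err deg [ 0.1 -0.2 -0.6]
from -52.5 r 81.7 h 38.4 a [ 0.003  0.    -0.006]
tx -0.10 ty 0.05 tz 0.002
tx -0.20 ty 0.07 tz 0.002
tx -0.30 ty 0.08 tz 0.002
tx -0.40 ty 0.05 tz 0.002
tx -0.49 ty -0.00 tz 0.002
tx -0.57 ty -0.07 tz 0.002
tx -0.62 ty -0.16 tz 0.001
tx -0.65 ty -0.27 tz 0.001
tx -0.65 ty -0.37 tz 0.000
tx -0.62 ty -0.47 tz -0.000
tx -0.57 ty -0.56 tz -0.000
tx -0.50 ty -0.64 tz -0.001
```

View pics/lk8.png

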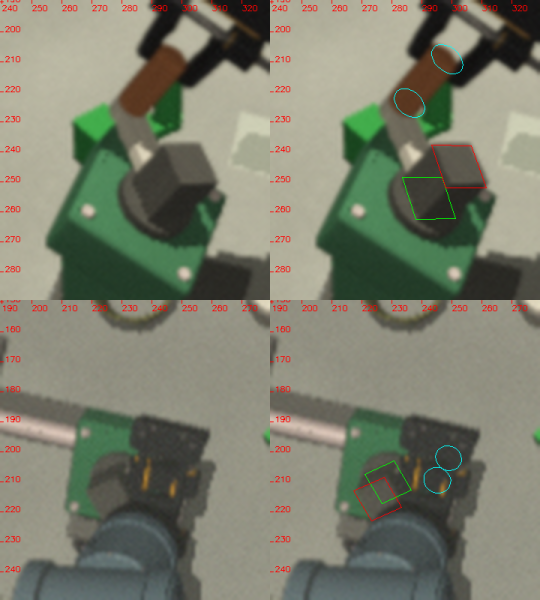

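Call:
{"fn": "step_arm", "kwargs": {"motion": [{"ax":0,"ay":0,"az":0,"tx":-0.1,"ty":0.05,"tz":0.005,"claw":0.2},{"ax":0,"ay":0,"az":0,"tx":-0.2,"ty":0.07,"tz":0.005,"claw":0.2},{"ax":0,"ay":0,"az":0,"tx":-0.3,"ty":0.08,"tz":0.005,"claw":0.2},{"ax":0,"ay":0,"az":0,"tx":-0.4,"ty":0.05,"tz":0.005,"claw":0.2},{"ax":0,"ay":0,"az":0,"tx":-0.49,"ty":0,"tz":0.005,"claw":0.2},{"ax":0,"ay":0,"az":0,"tx":-0.57,"ty":-0.07,"tz":0.005,"claw":0.2},{"ax":0,"ay":0,"az":0,"tx":-0.62,"ty":-0.16,"tz":0.005,"claw":0.2},{"ax":0,"ay":0,"az":0,"tx":-0.65,"ty":-0.27,"tz":0.005,"claw":0.2},{"ax":0,"ay":0,"az":0,"tx":-0.65,"ty":-0.37,"tz":0.005,"claw":0.2},{"ax":0,"ay":0,"az":0,"tx":-0.62,"ty":-0.47,"tz":0.005,"claw":0.2},{"ax":0,"ay":0,"az":0,"tx":-0.57,"ty":-0.56,"tz":0.005,"claw":0.2},{"ax":0,"ay":0,"az":0,"tx":-0.5,"ty":-0.64,"tz":0.005,"claw":0.2}]}}

```text
time: 13.43
position: [0.4754, 0.1845, 0.1444]
eef_rot: [0.032, 0.959, -0.122, 0.253]
wrist_force: [-11.6, 7.4, 4.6]
grip_width: 0.307
```

```bash
python3 tg.py 129 .038; python3 lk.py 9 129; python3 circ.py 15 12 .038
```

```text
t 13.43 p [0.4754 0.1845 0.1444] F [-11.6   7.4   4.6] M [1.04 1.74 0.29] g 0.307 q [ 0.31 -0.12  2.16 -0.42  0.7   0.84]
h0.038 t 0.020 0.017 -0.008  a 0.003 0.005 -0.006  mm 5 deg 1
local mm [-54.3  65.6  36.4] r 85.2 th 129.6 F local [-9.   4.4 10.5] tool angle err deg [ 0.3  0.5 -0.5]
from 125.2 r 83.3 h 37.6 a [ 0.    -0.    -0.006]
tx 0.10 ty -0.04 tz -0.002
tx 0.20 ty -0.06 tz -0.002
tx 0.31 ty -0.06 tz -0.002
tx 0.41 ty -0.03 tz -0.002
tx 0.50 ty 0.03 tz -0.002
tx 0.57 ty 0.10 tz -0.002
tx 0.62 ty 0.20 tz -0.002
tx 0.64 ty 0.30 tz -0.002
tx 0.64 ty 0.40 tz -0.002
tx 0.61 ty 0.50 tz -0.002
tx 0.55 ty 0.59 tz -0.002
tx 0.48 ty 0.66 tz -0.002
```

View pics/lk9.png

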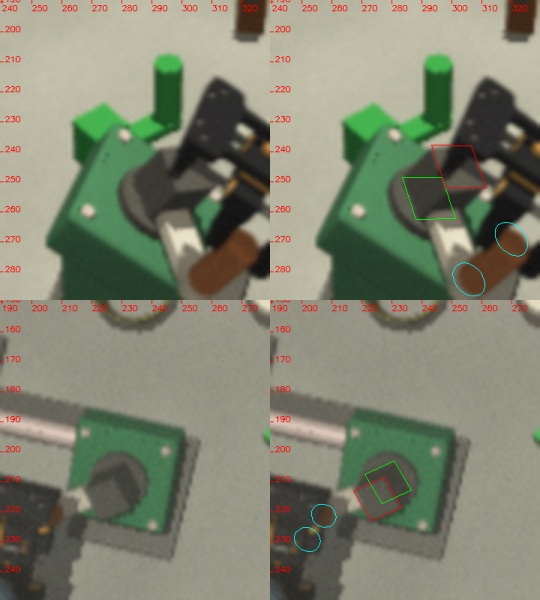

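View pics/fullside9.png

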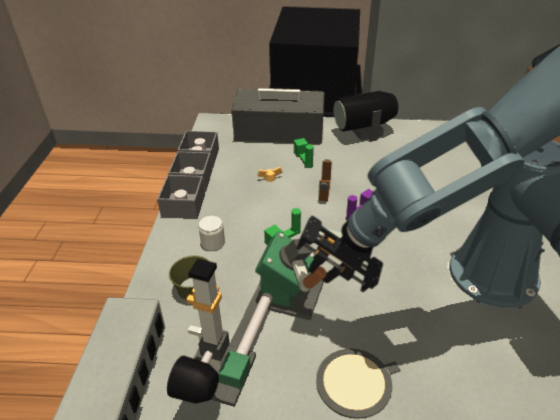

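Call:
{"fn": "step_arm", "kwargs": {"motion": [{"ax":0,"ay":0,"az":0,"tx":0.1,"ty":-0.04,"tz":0,"claw":0.2},{"ax":0,"ay":0,"az":0,"tx":0.2,"ty":-0.06,"tz":0,"claw":0.2},{"ax":0,"ay":0,"az":0,"tx":0.31,"ty":-0.06,"tz":0,"claw":0.2},{"ax":0,"ay":0,"az":0,"tx":0.41,"ty":-0.03,"tz":0,"claw":0.2},{"ax":0,"ay":0,"az":0,"tx":0.5,"ty":0.03,"tz":0,"claw":0.2},{"ax":0,"ay":0,"az":0,"tx":0.57,"ty":0.1,"tz":0,"claw":0.2},{"ax":0,"ay":0,"az":0,"tx":0.62,"ty":0.2,"tz":0,"claw":0.2},{"ax":0,"ay":0,"az":0,"tx":0.64,"ty":0.3,"tz":0,"claw":0.2},{"ax":0,"ay":0,"az":0,"tx":0.64,"ty":0.4,"tz":0,"claw":0.2},{"ax":0,"ay":0,"az":0,"tx":0.61,"ty":0.5,"tz":0,"claw":0.2},{"ax":0,"ay":0,"az":0,"tx":0.55,"ty":0.59,"tz":0,"claw":0.2},{"ax":0,"ay":0,"az":0,"tx":0.48,"ty":0.66,"tz":0,"claw":0.2}]}}

```text
time: 14.53
position: [0.5288, 0.0368, 0.1964]
eef_rot: [0.03, 0.958, -0.122, 0.258]
wrist_force: [1.9, 6.9, -3.9]
grip_width: 0.307
```

```bash
python3 tg.py -55 .038; python3 lk.py 10 -50; python3 circ.py 15 12 .038
```

```text
t 14.53 p [0.5288 0.0368 0.1964] F [ 1.9  6.9 -3.9] M [1.09 0.07 0.65] g 0.307 q [-0.11 -0.24  2.15 -0.1   0.72  0.2 ]
h0.038 t -0.007 0.003 -0.001  a -0.001 -0.001 -0.007  mm 2 deg 1
local mm [ 47.3 -64.9  37.8] r 80.3 th -53.9 F local [-1.8  7.1 -3.5] tool angle err deg [-0.1 -0.1 -0.6]
from -55.6 r 80.1 h 37.6 a [ 0.001  0.001 -0.007]
tx -0.09 ty 0.05 tz -0.002
tx -0.19 ty 0.07 tz -0.002
tx -0.30 ty 0.07 tz -0.002
tx -0.40 ty 0.03 tz -0.002
tx -0.49 ty -0.02 tz -0.002
tx -0.56 ty -0.10 tz -0.002
tx -0.61 ty -0.19 tz -0.002
tx -0.63 ty -0.29 tz -0.002
tx -0.62 ty -0.40 tz -0.002
tx -0.59 ty -0.50 tz -0.002
tx -0.54 ty -0.59 tz -0.003
tx -0.46 ty -0.66 tz -0.003
```

View pics/lk10.png

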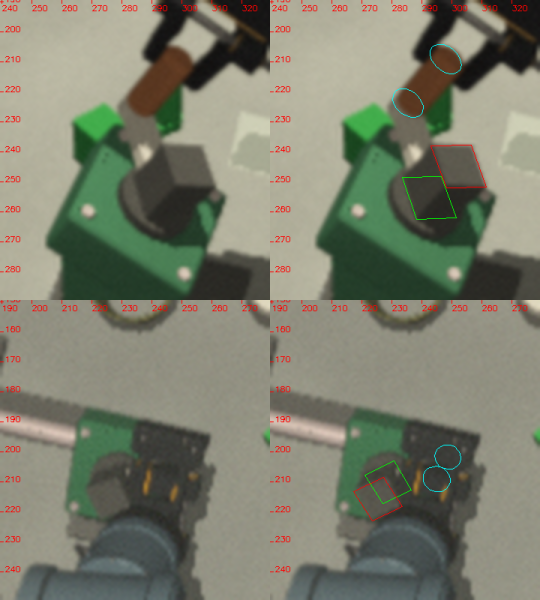

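Call:
{"fn": "step_arm", "kwargs": {"motion": [{"ax":0,"ay":0,"az":0,"tx":-0.09,"ty":0.05,"tz":0,"claw":0.2},{"ax":0,"ay":0,"az":0,"tx":-0.19,"ty":0.07,"tz":0,"claw":0.2},{"ax":0,"ay":0,"az":0,"tx":-0.3,"ty":0.07,"tz":0,"claw":0.2},{"ax":0,"ay":0,"az":0,"tx":-0.4,"ty":0.03,"tz":0,"claw":0.2},{"ax":0,"ay":0,"az":0,"tx":-0.49,"ty":-0.02,"tz":0,"claw":0.2},{"ax":0,"ay":0,"az":0,"tx":-0.56,"ty":-0.1,"tz":0,"claw":0.2},{"ax":0,"ay":0,"az":0,"tx":-0.61,"ty":-0.19,"tz":0,"claw":0.2},{"ax":0,"ay":0,"az":0,"tx":-0.63,"ty":-0.29,"tz":0,"claw":0.2},{"ax":0,"ay":0,"az":0,"tx":-0.62,"ty":-0.4,"tz":0,"claw":0.2},{"ax":0,"ay":0,"az":0,"tx":-0.59,"ty":-0.5,"tz":0,"claw":0.2},{"ax":0,"ay":0,"az":0,"tx":-0.54,"ty":-0.59,"tz":0,"claw":0.2},{"ax":0,"ay":0,"az":0,"tx":-0.46,"ty":-0.66,"tz":0,"claw":0.2}]}}

```text
time: 15.63
position: [0.4812, 0.1861, 0.1484]
eef_rot: [0.031, 0.959, -0.121, 0.255]
wrist_force: [-6.9, 1.5, 3.8]
grip_width: 0.309
```

```bash
python3 tg.py 125 .038; python3 lk.py 11 129; python3 circ.py 15 12 .038; python3 - <<'E'
from h import *
t=load("top11.npz");s=load("side11.npz")
g(t,130,135,185,190,8,"pics/tmp.png",step=5); a=cv2.imread("pics/tmp.png"); g(s,175,275,235,350,8,"pics/tmp.png",step=5); b=cv2.imread("pics/tmp.png")
a=cv2.copyMakeBorder(a,0,b.shape[0]-a.shape[0],0,0,0); cv2.imwrite("pics/r1.png",np.hstack([a,b])[:600,:])
print(np.hstack([a,b]).shape)
E
```

```text
t 15.63 p [0.4812 0.1861 0.1484] F [-6.9  1.5  3.8] M [ 0.12  1.18 -0.1 ] g 0.309 q [ 0.31 -0.11  2.15 -0.42  0.7   0.83]
h0.038 t 0.010 0.015 -0.004  a 0.002 0.003 -0.005  mm 4 deg 1
local mm [-47.8  68.5  37.2] r 83.5 th 124.9 F local [-4.2 -0.2  6.9] tool angle err deg [ 0.1  0.3 -0.5]
from 121.5 r 82.4 h 38.1 a [-0.001 -0.001 -0.006]
tx 0.10 ty -0.03 tz 0.001
tx 0.20 ty -0.05 tz 0.001
tx 0.31 ty -0.04 tz 0.001
tx 0.41 ty -0.00 tz 0.001
tx 0.49 ty 0.06 tz 0.001
tx 0.56 ty 0.14 tz 0.001
tx 0.60 ty 0.23 tz 0.001
tx 0.62 ty 0.33 tz 0.001
tx 0.61 ty 0.44 tz 0.001
tx 0.57 ty 0.54 tz 0.000
tx 0.51 ty 0.62 tz 0.000
tx 0.43 ty 0.69 tz -0.000
(600, 920, 3)
```

View pics/lk11.png

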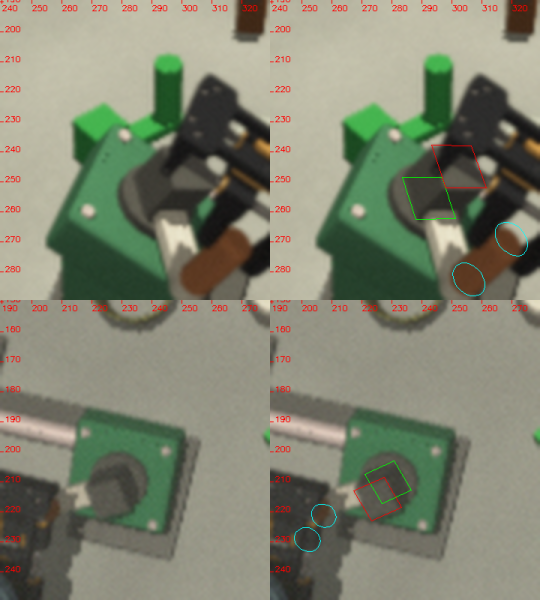

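View pics/r1.png

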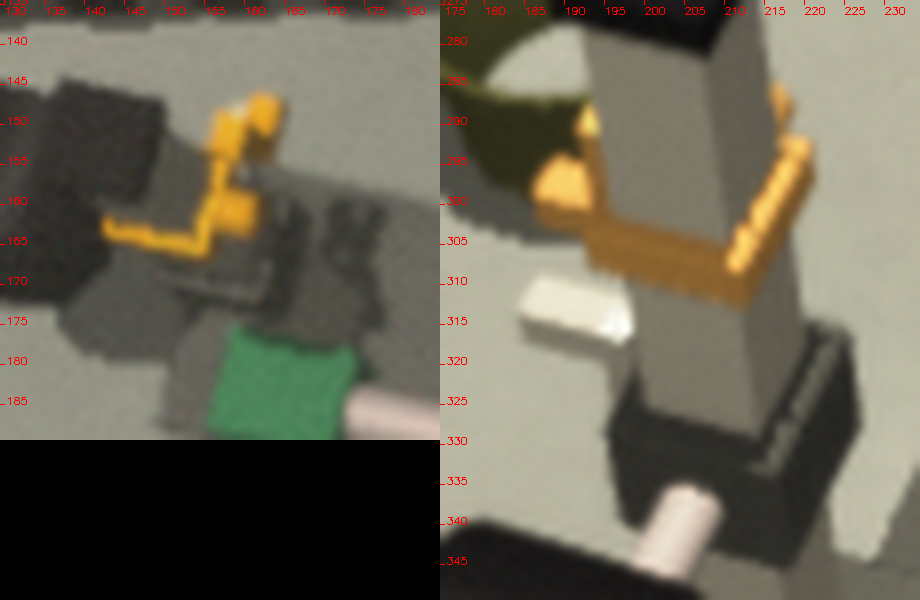

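```bash
cat > pm.py <<'E'
from h import *
import sys
k=sys.argv[1]; zp=[float(v) for v in sys.argv[2].split(",")]; zm=[float(v) for v in sys.argv[3].split(",")]
s=load("side"+k+".npz"); w=np.load("w.npy"); Rw,seat,Rs=winder(*w)
o=np.r_[seat[:2],0]
def blade(x1,y,z,L=.028):
    return [(o+np.array([[x1,y-.006,z+zz],[x1,y+.006,z+zz],[x1-L,y+.006,z+zz],[x1-L,y-.006,z+zz]])@Rw.T,c,1) for zz,c in((.006,(0,0,255)),(-.006,(0,255,0)))]
ims=[]
for a,b in zip(zp,zm):
    g(s,178,282,214,330,7,"pics/tmp.png",step=50,draw=blade(.141,.26,a)+blade(.141,.244,b)); ims.append(cv2.imread("pics/tmp.png"))
cv2.imwrite("pics/pm%s.png"%k,np.hstack(ims))
E
python3 pm.py 11 .176,.181,.186 .206,.211,.216
```

```text
(no output)
```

View pics/pm11.png

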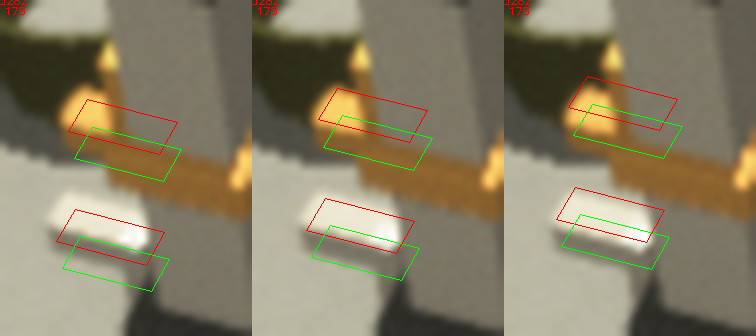

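Call:
{"fn": "step_arm", "kwargs": {"motion": [{"ax":0,"ay":0,"az":0,"tx":0.1,"ty":-0.03,"tz":0,"claw":0.2},{"ax":0,"ay":0,"az":0,"tx":0.2,"ty":-0.05,"tz":0,"claw":0.2},{"ax":0,"ay":0,"az":0,"tx":0.31,"ty":-0.04,"tz":0,"claw":0.2},{"ax":0,"ay":0,"az":0,"tx":0.41,"ty":0,"tz":0,"claw":0.2},{"ax":0,"ay":0,"az":0,"tx":0.49,"ty":0.06,"tz":0,"claw":0.2},{"ax":0,"ay":0,"az":0,"tx":0.56,"ty":0.14,"tz":0,"claw":0.2},{"ax":0,"ay":0,"az":0,"tx":0.6,"ty":0.23,"tz":0,"claw":0.2},{"ax":0,"ay":0,"az":0,"tx":0.62,"ty":0.33,"tz":0,"claw":0.2},{"ax":0,"ay":0,"az":0,"tx":0.61,"ty":0.44,"tz":0,"claw":0.2},{"ax":0,"ay":0,"az":0,"tx":0.57,"ty":0.54,"tz":0,"claw":0.2},{"ax":0,"ay":0,"az":0,"tx":0.57,"ty":0.54,"tz":0,"claw":0.2}]}}

```text
time: 16.65
position: [0.5524, 0.0553, 0.2071]
eef_rot: [0.03, 0.958, -0.122, 0.257]
wrist_force: [-2.2, 2.0, -0.1]
grip_width: 0.311
```

```bash
python3 tg.py -30 .038; python3 lk.py 12 -30; python3 circ.py 15 8 .038; python3 pm.py 12 .200,.205,.210 .206,.211,.216
```

```text
t 16.65 p [0.5524 0.0553 0.2071] F [-2.2  2.  -0.1] M [0.27 0.77 0.06] g 0.311 q [-0.06 -0.18  2.07 -0.14  0.74  0.28]
h0.038 t 0.003 -0.007 -0.001  a 0.000 -0.000 -0.007  mm 2 deg 1
local mm [ 68.6 -41.4  37.8] r 80.1 th -31.1 F local [-2.3  1.5  1.3] tool angle err deg [ 0.  -0.  -0.7]
from -29.6 r 79.9 h 38.0 a [-0.    -0.    -0.007]
tx -0.06 ty 0.08 tz 0.000
tx -0.14 ty 0.15 tz -0.000
tx -0.24 ty 0.19 tz -0.000
tx -0.34 ty 0.21 tz -0.000
tx -0.45 ty 0.20 tz -0.000
tx -0.54 ty 0.16 tz -0.000
tx -0.63 ty 0.09 tz -0.000
tx -0.69 ty 0.01 tz -0.000
```

View pics/pm12.png

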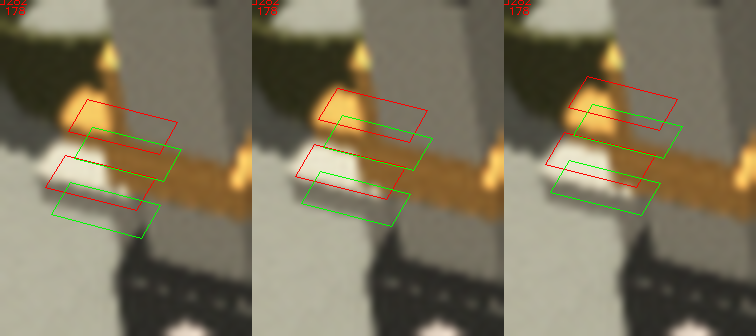

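```bash
python3 - <<'E'
from h import *
s=load("side12.npz")
g(s,180,288,205,318,20,"pics/s12.png",step=5)
w=np.load("w.npy"); Rw,seat,Rs=winder(*w);o=np.r_[seat[:2],0]
for z in(.205,.210,.215):
  for y in(.26,.244): print(y,z,proj(s,[o+Rw@np.r_[.141,y+a,z+b] for a,b in((-.006,.006),(.006,.006),(.006,-.006),(-.006,-.006))]).round(1).tolist())
E
```

```text
0.26 0.205 [[186.4, 302.0], [183.6, 306.6], [184.4, 310.5], [187.2, 305.9]]
0.244 0.205 [[190.0, 296.0], [187.3, 300.5], [188.1, 304.4], [190.8, 299.9]]
0.26 0.21 [[186.1, 300.4], [183.3, 304.9], [184.1, 308.9], [186.9, 304.3]]
0.244 0.21 [[189.7, 294.4], [187.0, 298.8], [187.8, 302.8], [190.5, 298.3]]
0.26 0.215 [[185.8, 298.7], [183.0, 303.3], [183.8, 307.2], [186.5, 302.7]]
0.244 0.215 [[189.4, 292.7], [186.7, 297.2], [187.4, 301.2], [190.1, 296.7]]
```

View pics/s12.png

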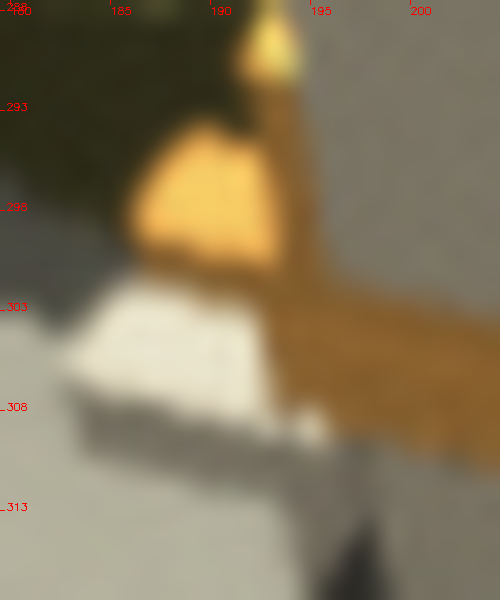

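View pics/lk12.png

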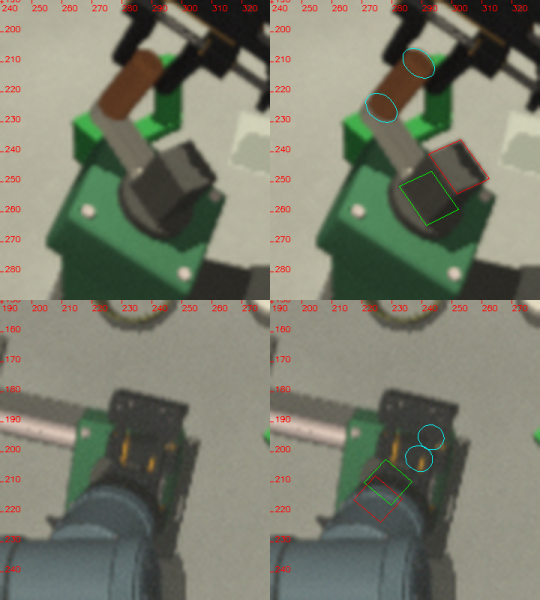

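```bash
python3 circ.py 9 4 .038
```

```text
from -29.6 r 79.9 h 38.0 a [-0.    -0.    -0.007]
tx -0.03 ty 0.05 tz 0.000
tx -0.08 ty 0.10 tz 0.000
tx -0.13 ty 0.14 tz -0.000
tx -0.18 ty 0.17 tz -0.000
```

Call:
{"fn": "step_arm", "kwargs": {"motion": [{"ax":0,"ay":0,"az":0,"tx":-0.03,"ty":0.05,"tz":0,"claw":0.2},{"ax":0,"ay":0,"az":0,"tx":-0.08,"ty":0.1,"tz":0,"claw":0.2},{"ax":0,"ay":0,"az":0,"tx":-0.13,"ty":0.14,"tz":0,"claw":0.2},{"ax":0,"ay":0,"az":0,"tx":-0.18,"ty":0.17,"tz":0,"claw":0.2},{"ax":0,"ay":0,"az":0,"tx":-0.18,"ty":0.17,"tz":0,"claw":0.2},{"ax":0,"ay":0,"az":0,"tx":-0.18,"ty":0.17,"tz":0,"claw":0.2}]}}

```text
time: 17.25
position: [0.5152, 0.0325, 0.1897]
eef_rot: [0.03, 0.958, -0.122, 0.258]
wrist_force: [-0.0, 0.7, -0.5]
grip_width: 0.307
```

```bash
python3 tg.py -65 .038; python3 lk.py 13 -65; python3 - <<'E'
from h import *
s=load("side13.npz");t=load("top13.npz")
g(s,180,283,208,313,20,"pics/s13.png",step=5); g(t,145,140,175,170,20,"pics/t13.png",step=5)
E
```

```text
t 17.25 p [0.5152 0.0325 0.1897] F [-0.   0.7 -0.5] M [0.06 0.35 0.06] g 0.307 q [-0.13 -0.27  2.18 -0.09  0.71  0.17]
h0.038 t 0.002 0.001 0.001  a -0.000 -0.001 -0.007  mm 0 deg 1
local mm [ 33.4 -72.4  38.2] r 79.7 th -65.2 F local [-0.4  0.7 -0.3] tool angle err deg [-0.  -0.1 -0.7]
```

View pics/s13.png

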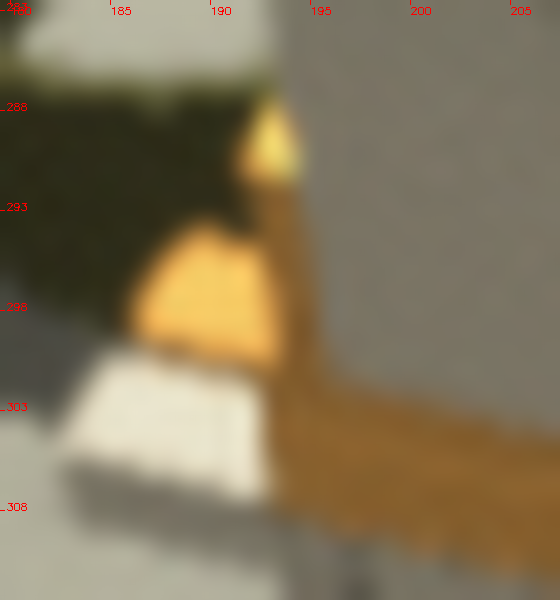

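View pics/t13.png

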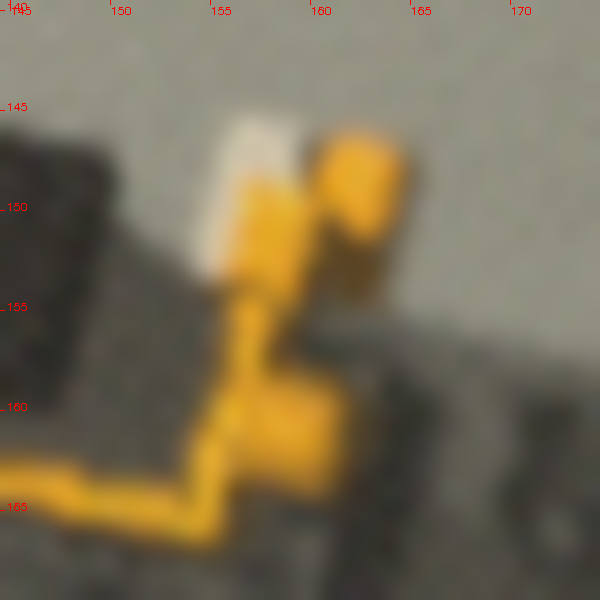

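```bash
python3 - <<'E'
from h import *
np.set_printoptions(precision=4,suppress=True)
s=load("side13.npz");t=load("top13.npz");w=np.load("w.npy"); Rw,seat,Rs=winder(*w);o=np.r_[seat[:2],0]
ims=[]
for zp,zm in((.207,.207),(.211,.211),(.215,.215)):
    d=[]
    for y,z in((.26,zp),(.244,zm)):
        for zz,c in((.006,(0,0,255)),(-.006,(0,255,0))): d.append((o+np.array([[.143,y-.006,z+zz],[.143,y+.006,z+zz],[.115,y+.006,z+zz],[.115,y-.006,z+zz]])@Rw.T,c,1))
    g(s,180,286,206,314,10,"pics/tmp.png",step=50,draw=d);a=cv2.imread("pics/tmp.png")
    g(t,146,140,172,168,10,"pics/tmp.png",step=50,draw=d);ims.append(np.vstack([a,cv2.imread("pics/tmp.png")]))
cv2.imwrite("pics/u.png",np.hstack(ims))
E
```

```text
(no output)
```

View pics/u.png

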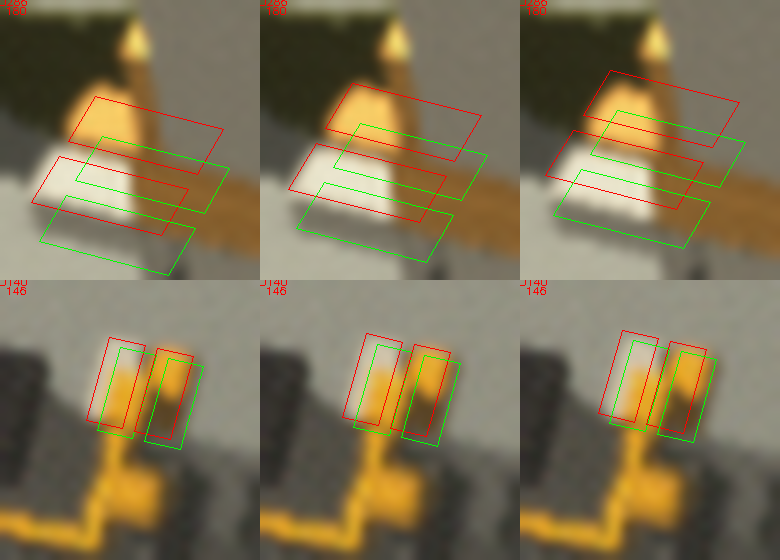

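The pointer and mark fit the same height (about 0.211 m) in both views. Wrist force is near zero, so I release and retreat along the shaft axis.

Call:
{"fn": "step_arm", "kwargs": {"motion": [{"ax":0,"ay":0,"az":0,"tx":0,"ty":0,"tz":0,"claw":0.6},{"ax":0,"ay":0,"az":0,"tx":0,"ty":0,"tz":0,"claw":0.6},{"ax":0,"ay":0,"az":0,"tx":0,"ty":0,"tz":0,"claw":0.6},{"ax":0,"ay":0,"az":0,"tx":0,"ty":0,"tz":0,"claw":0.6},{"ax":0,"ay":0,"az":0,"tx":0,"ty":0,"tz":-0.05,"claw":0.6},{"ax":0,"ay":0,"az":0,"tx":0,"ty":0,"tz":-0.15,"claw":0.6},{"ax":0,"ay":0,"az":0,"tx":0,"ty":0,"tz":-0.3,"claw":0.6},{"ax":0,"ay":0,"az":0,"tx":0,"ty":0,"tz":-0.5,"claw":0.6},{"ax":0,"ay":0,"az":0,"tx":0,"ty":0,"tz":-0.7,"claw":0.6},{"ax":0,"ay":0,"az":0,"tx":0,"ty":0,"tz":-0.8,"claw":0.6},{"ax":0,"ay":0,"az":0,"tx":0,"ty":0,"tz":-0.8,"claw":0.6}]}}

```text
time: 18.27
position: [0.4385, 0.0519, 0.3346]
eef_rot: [0.029, 0.957, -0.122, 0.262]
wrist_force: [0.5, -0.4, 0.6]
grip_width: 0.601
```

```bash
python3 tg.py -65 .038; python3 lk.py 14 -60; python3 - <<'E'
from h import *
s=load("side14.npz")
g(s,180,283,208,313,20,"pics/s14.png",step=5)
E
```

```text
t 18.27 p [0.4385 0.0519 0.3346] F [ 0.5 -0.4  0.6] M [-0.01  0.25  0.04] g 0.601 q [-0.1  -0.63  2.12 -0.08  1.13  0.17]
h0.038 t -0.026 0.005 0.825  a -0.002 -0.007 -0.007  mm 165 deg 1
local mm [ 37.3 -71.9 203.1] r 81.0 th -62.6 F local [ 0.8 -0.3  0.2] tool angle err deg [-0.1 -0.6 -0.7]
```

View pics/lk14.png

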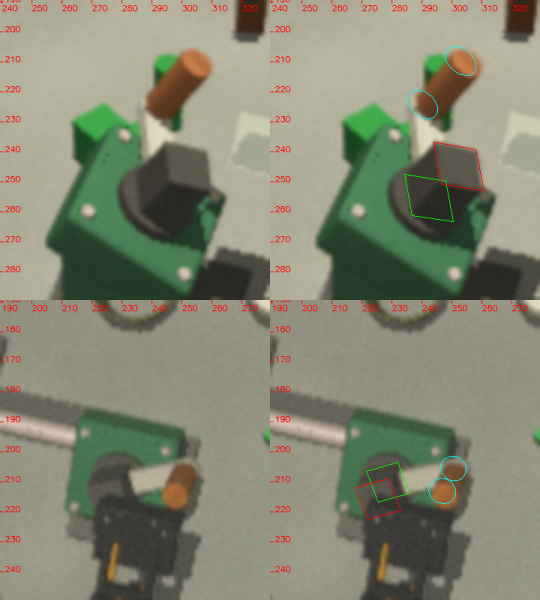

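View pics/s14.png

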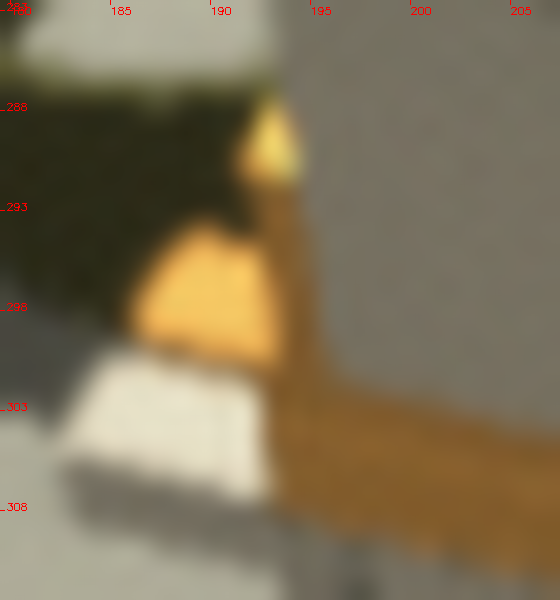

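View pics/fullside14.png

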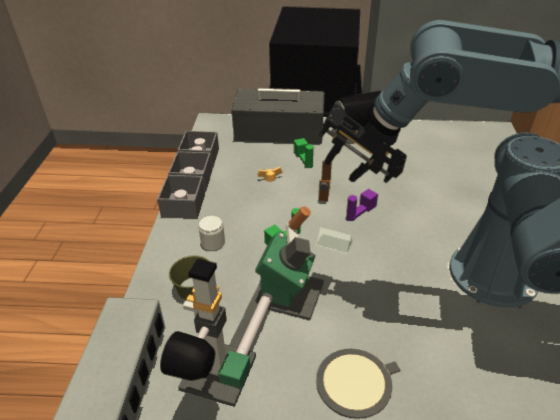

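```bash
python3 - <<'E'
from h import *
s=load("side14.npz");t=load("top14.npz");w=np.load("w.npy"); Rw,seat,Rs=winder(*w)
ims=[]
for a,h0 in((-66,0),(-66,.005),(-70,0),(-70,.005)):
    Rk=Rs@R.from_euler("z",np.radians(a)).as_matrix(); o=seat+Rs[:,2]*h0
    h=.019; sq=np.array([[1,1],[1,-1],[-1,-1],[-1,1]])*h
    d=[(o+np.c_[sq,np.full(4,z)]@Rk.T,c,1) for z,c in((0,(0,255,0)),(.048,(0,0,255)))]
    th=np.linspace(0,2*np.pi,30)
    d+=[(o+np.c_[.08+.014*np.cos(th),.014*np.sin(th),0*th+z]@Rk.T,(255,255,0),1) for z in(.015,.078)]
    g(s,275,200,320,272,8,"pics/tmp.png",step=50,draw=d); i=cv2.imread("pics/tmp.png"); cv2.putText(i,f"{a} {h0}",(5,560),0,.6,(255,255,255)); ims.append(i)
im=np.hstack(ims[:2]);cv2.imwrite("pics/v.png",im); cv2.imwrite("pics/v2.png",np.hstack(ims[2:]))
E
```

```text
(no output)
```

View pics/v.png

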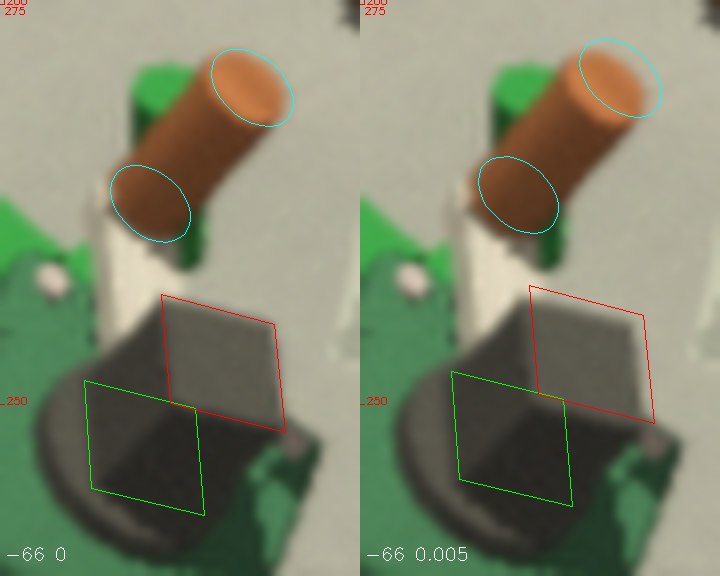

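View pics/v2.png

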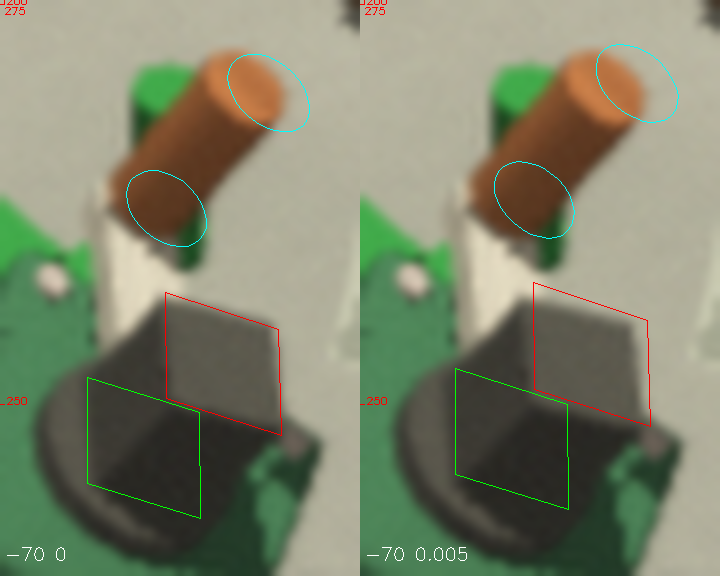

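Seated at -66° with zero lift, matching the home model. The pointer is unchanged after release, and nothing is near the hand. Handing in.

```bash
python3 - <<'E'
from h import *
from rig import bot
brief()
print(bot.hand_in())
E
```

```text
t 18.37 p [0.4379 0.0516 0.3289] F [-0.1 -0.3 -0.7] M [0.01 0.28 0.01] g 0.600 q [-0.1  -0.63  2.12 -0.08  1.12  0.17]
the job is handed in; nothing more can be done
None
```

I fitted the crank home on the shaft, wound it about 2.3 turns clockwise by its grip, let go, backed off along the shaft's axis and handed in at 18.4 s. The hand-in reports no verdict.

- **Crank seated:** in the last side picture the hub and grip match the model of a fully home crank to about 1 mm. A 5 mm lift clearly does not fit.
- **Pointers level:** both blades fit the same height, about 0.211 m, in both views, to roughly 2 mm. The side picture after release looks the same. The one disagreement was the mark's lower edge, which read up to about 2 mm higher than its top edge; that is still inside the 6 mm limit.
- **Forces:** axial force was about 23 N when seating the crank. The highest wrist force read during winding was about 14 N.
- **Other things on the counter:** they looked unmoved in the last full side picture, but I did not measure their positions. The gripper was open and clear of everything at hand-in.

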